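# Stow the steel dissecting set for the wash-up

### The arm

A 7-joint arm with a two-finger parallel gripper is mounted at the origin on a cart in front of the work surface, level with it; the furniture and walls round the work are solid. World frame = base frame: x ahead of the robot, y to its left, z up, the work surface at z = 0. Lengths are in mm, angles in rad, forces in N, time in s.
With the tool pointing down it reaches from about 425 to 1025 mm from the base axis. Payload 9.4 kg.
Tool frame: the origin (TCP) lies midway between the tips of the shut fingers; the grasp point (between the pads) lies 19 mm behind it (env.grip_depth is the z of the grasp point in the tool frame, in mm); z points along the fingers, y is the direction in which the jaws open and shut (so a half turn about z gives the same grasp; the last joint's range is limited). The gripper opens to 85 mm and grips with 20 to 120 N. Pads are 22 mm wide; open, the fingers measure 114 mm over their backs; the gripper's body (76 mm by 85 mm) begins 54 mm behind the grasp point. The pads swing forward as they close: fully open they stand 13 mm farther back than shut.
Start: joints at [-1.215, 0.599, -0.003, 1.599, 0.002, 0.943, -0.08], TCP at [304.079, 658.149, 231.275] pointing down, gripper open.
Joint ranges: [-2.57, 2.57], [-0.35, 1.97], [-1.29, 1.29], [0.11, 2.56], [-1.05, 4.19], [0.11, 1.86], [-2.63, 2.63]. Speed limits (rad/s): [2.22, 2.22, 3.01, 3.01, 3.14, 3.14, 3.14].

### API

Orientations are given as [roll, pitch, yaw] about the fixed x, y, z axes, in that order (R = Rz(yaw) Ry(pitch) Rx(roll)).
In Python, from cell import env gives the robot as it stands.
- The arm moves only by the shell command python3 -m jog 'ROWS' [FORCE]. ROWS is JSON, one flat list of numbers, 7 for each row, row after row: the shift along the tool's x, y, z in m, then the turn, a rotation vector about the tool's x, y, z in rad, then the opening, from 0 (shut) to 1 (fully open). A call has 1 to 10 rows; each row is the pose to reach, as a shift and turn from the pose commanded when the call began, along the tool's axes at that moment; what a row does not reach only later rows make up. A row lasts 1/10 s, in which the tool goes at most 50 mm and 8.59 degrees, less where a joint would pass 70% of its speed; a pose out of reach is approached as far as the arm can. A call with a gripper value outside its range is refused whole. The fingers move at their own pace and stop on an object; FORCE is the grip in N (left out, the last holds). Time passes only in rows, so rows that repeat a pose let the fingers close. It gives the time, the measured TCP pose, the force and the opening at its end, in the units of the state.
- env.state(): the state, without advancing time (a new reading comes with each control period).
- env.grab_frame(name): name is "side" or "top" or "wrist"; returns a dict with "pixels" (480x640x3 uint8, red, green, blue), "fx", "fy", "cx", "cy" (pixels), "position" and "orientation" of the camera in the world. Camera axes: x right, y up, looking along -z (the intrinsics and any distortion apply to the point x, -y, -z); pixel columns grow to the right and rows downward; lengths in mm; the calibration is good to about 2 mm. A picture is of the moment at which its call begins. There is no depth.
- env.job_done(): hands the job in, once; it reports no verdict.
The state is a dict: "time_s": time; "joints": joint angles; "joint_velocities": joint speeds; "joint_efforts": joint torques, N m; "ee_pos": TCP position; "ee_rot": TCP orientation; "wrist_force": force on the tool from outside, world axes, zero at the start; "torque": the same for the moment, N m; "opening": finger opening in mm.
Only numpy, scipy, OpenCV 4.12 (cv2) and the standard library are available. Lean on these libraries where they do the work, as an engineer would, in place of code of your own. Each camera call takes 0.05 s, during which the arm holds its last target.

### The job

Pack the reusable steel dissecting set into the blue wash-up tray: nest the two loose solid steel kidney dishes on the one already standing in the tray, each turned so that its outline matches and it sits fully home, then put the perforated steel drainer on top of the stack the same way, and last lay the steel forceps flat inside the drainer. The white plastic kidney dish and the green plastic tweezers are throw-aways that look alike but do not belong: leave them where they are, and do not disturb the amber bottle or the pink agar dish.

Things in the scene. Friction and masses are not known exactly. Their poses are not given: they have to be found in the camera images.
- tray: The blue wash-up tray, fixed on the bench: 140 mm (its x) by 216 mm (its y), 20 mm high, floor 4 mm thick, low walls. Origin: centre of its underside.
- base_dish: The steel kidney dish already standing in the tray, lengthwise in it: the stack is built on it and it stays there. Loose, 0.22 kg; shape, size and axes as dish_a. A dish nested the same way round drops in until its shoulder rests on the rim below, its origin then 12 mm above the lower one's, about 2 mm of play; turned end for end it does not go in.
- dish_a: Loose solid steel kidney dish, 164 x 80 mm, 30 mm high, 0.14 kg. Origin: underside, mid-waist; x along its length, +y to the bulging side; both lobes bend to -y. Collar from 18 mm (level shoulder) to 30 mm (rim), 68 mm across the waist along y, with flat sides there 22 mm long: grasp here. Below it a tub tapers from 57 mm to 44 mm across.
- dish_b: A second loose solid steel kidney dish, in all the same as dish_a; the two may be nested in either order.
- drainer: Perforated steel drainer: shallow kidney tray with many small dark holes, same outline and axes as dish_a (68 mm across the waist), 14 mm high, 0.12 kg. Origin: underside, mid-waist. Collar from 6 mm (shoulder) to 14 mm (rim); flat floor at 8 mm, 62 mm across; a foot rail 56 mm across drops into the dish below. On a dish its origin is 24 mm above that dish's.
- steel_forceps: Bare steel forceps lying flat, 118 mm long (x), 18 mm wide (y, grasp across the legs), 9 mm high, 25 g. Origin on the underside at mid-length. In the drainer they fit lengthwise, either way round, lying 6 to 8 mm to the hollow (-y) side of the drainer's origin.
- white_dish: A throw-away kidney dish of white plastic, the same shape and size as the steel ones. Does not belong in the set: leave it.
- green_tweezers: Throw-away tweezers of green plastic, 116 x 16 x 9 mm, lying flat. Do not belong in the set: leave them.
- amber_bottle: A small amber reagent bottle with black cap, standing, 46 mm across, 85 mm high. Leave it.
- agar_dish: A closed round petri dish with pink agar, 59 mm across, 15 mm high. Leave it.

How it is judged:
By the outcome, as a careful person would: the job done as asked, in the order asked, and still so for the second after the job is handed in, with the robot touching nothing.
It also fails if it takes over 106 s, if anything falls off the work surface, if the arm or the gripper's body presses on something with over 40 N, if the wrist force passes 120 N, or if a joint passes its speed limit or range.

## Working session

There is one attempt and no reset: what is moved stays moved. The work goes in short steps, Python scripts to look and compute and a shell command to move; the robot and the scene stay as the last step left them, time stands still between calls to the robot, and variables do not carry over. Pictures are saved under pics/ and viewed, and the job is handed in when it is done.

```bash
ls; mkdir -p pics; python3 - <<'E'
from cell import env
import cv2
s=env.state(); print(s['time_s'],s['ee_pos'],s['ee_rot'],s['opening'],env.grip_depth)
for n in ("side","top","wrist"):
    f=env.grab_frame(n); print(n,{k:v for k,v in f.items() if k!='pixels'})
    cv2.imwrite(f"pics/{n}0.png",f['pixels'][:,:,::-1])
E
```

```text
pics
0.0 [303.89585069 657.70109352 230.42241544] [-3.14003034e+00  1.38505674e-04  2.70881139e+00] 85.15116181567078 -18.700000000000003
side {'fx': 597.7513277464735, 'fy': 597.7513277464735, 'cx': 313.55771274025716, 'cy': 237.08186453644893, 'position': array([ 187.85727107, -919.70169376,  926.02761051]), 'orientation': array([ 0.84094763, -0.0162617 , -0.35478551])}
top {'fx': 522.8857639263813, 'fy': 522.8857639263813, 'cx': 322.37708912513386, 'cy': 250.20308810022684, 'position': array([ 248.79911621,  -11.65620128, 1292.78744433]), 'orientation': array([ 0.22668495, -0.00493092, -1.50306902])}
wrist {'fx': 375.6614625676703, 'fy': 375.6614625676703, 'cx': 321.62416076571185, 'cy': 237.52522608228597, 'position': array([243.46713678, 684.30988109, 373.80958236]), 'orientation': array([-2.63081046e-01,  7.94108636e-04,  1.13814869e+00])}
```

View pics/top0.png

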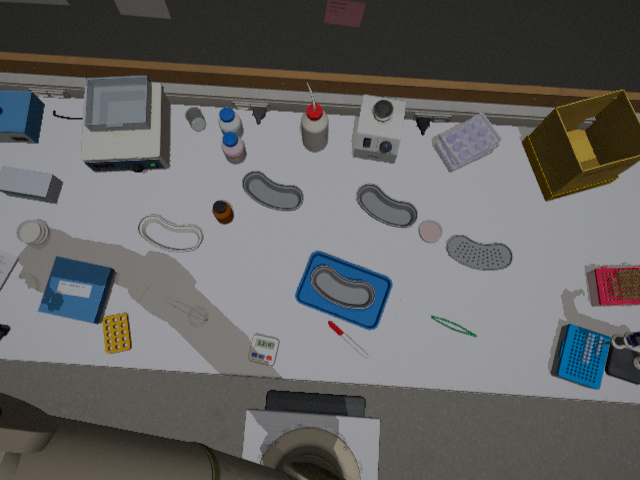

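View pics/side0.png

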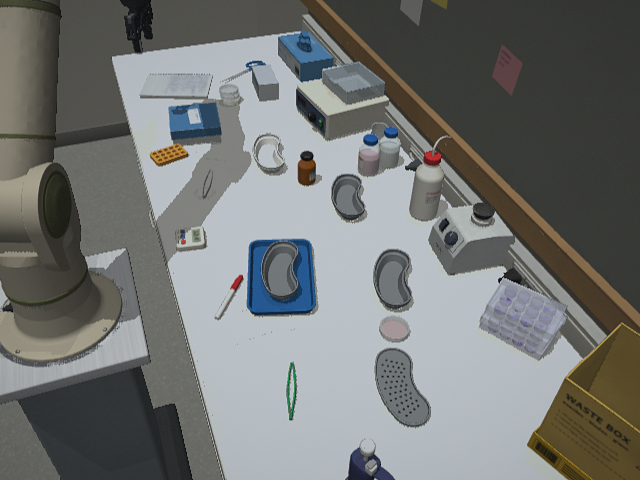

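View pics/wrist0.png

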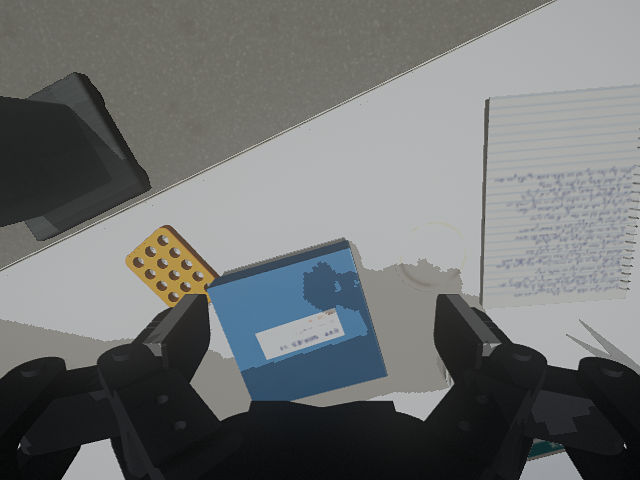

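The top view shows the steel dishes near (273,191) and (387,206), the drainer at (480,253), and the tray with the base dish at (343,289). The forceps lie in the arm's shadow at (188,312). The throw-aways are the white dish (170,233) and the green tweezers (453,326). The bottle is at (222,212) and the agar at (430,231).

```bash
cat > h.py <<'E'
import numpy as np, cv2
from scipy.spatial.transform import Rotation as R
from cell import env
def rot(o): return R.from_euler('xyz',o).as_matrix()
def cast(f,px,z):
    px=np.atleast_2d(px).astype(float)
    d=np.c_[(px[:,0]-f['cx'])/f['fx'],-(px[:,1]-f['cy'])/f['fy'],-np.ones(len(px))]@rot(f['orientation']).T
    p=np.array(f['position']); t=(z-p[2])/d[:,2]
    return p+d*t[:,None]
def proj(f,P):
    q=(np.atleast_2d(P)-f['position'])@rot(f['orientation'])
    return np.c_[f['cx']+f['fx']*q[:,0]/-q[:,2],f['cy']-f['fy']*q[:,1]/-q[:,2]]
def kidney(P):
    """P: Nx2 world outline -> origin(mid waist), yaw of its +x, size"""
    P=np.asarray(P,np.float32)
    (c,(w,h),a)=cv2.minAreaRect(P)
    a=np.radians(a)
    if w<h: w,h=h,w; a+=np.pi/2
    u=np.array([np.cos(a),np.sin(a)]); v=np.array([-u[1],u[0]])
    m=cv2.moments(P); g=np.array([m['m10'],m['m01']])/m['m00']
    # bulge side: hollow is where the hull is far from the outline: centroid lies towards the bulge
    q=(P-c)@np.c_[u,v]; mid=q[abs(q[:,0])<12][:,1]
    if mid.max()+mid.min()<0: u,v=-u,-v; q=-q; mid=-mid
    o=np.array(c)+v*((mid.max()+mid.min())/2 if 0 else (h/2-34))
    return o,np.arctan2(u[1],u[0]),(w,h,mid.max()-mid.min())
def goto(pos,yaw):
    """needed tool-frame shift (m) and turn for TCP to world pos/yaw tool down; yaw=dir of tool x"""
    s=env.state(); R0=rot(s['ee_rot']); p0=np.array(s['ee_pos'])
    best=None
    for k in (0,np.pi):
        Rt=R.from_euler('xyz',[np.pi,0,yaw+k]).as_matrix()
        rv=R.from_matrix(R0.T@Rt).as_rotvec()
        if best is None or np.linalg.norm(rv)<np.linalg.norm(best): best=rv
    d=R0.T@(np.array(pos)-p0)/1000
    print('shift',np.round(d,4),'turn',np.round(best,4),'t',round(s['time_s'],2),'j7',round(s['joints'][6],2))
E
python3 - <<'E'
import cv2,numpy as np
im=cv2.imread('pics/top0.png')
cv2.imwrite('pics/c1.png',cv2.resize(im[150:350,130:530],None,fx=2,fy=2,interpolation=cv2.INTER_CUBIC))
h=cv2.cvtColor(im,cv2.COLOR_BGR2HSV)
print(h[206,340:440:2].tolist()); print(h[290,300:390:3].tolist())
E
```

```text
[[115, 10, 160], [115, 10, 159], [111, 11, 160], [114, 8, 157], [108, 8, 159], [120, 5, 156], [120, 6, 158], [120, 8, 159], [116, 11, 160], [115, 10, 159], [18, 14, 92], [80, 8, 98], [100, 14, 56], [110, 14, 108], [140, 7, 108], [120, 5, 107], [105, 9, 108], [126, 12, 108], [100, 7, 108], [120, 5, 109], [105, 9, 109], [120, 11, 111], [100, 7, 108], [113, 9, 112], [90, 8, 101], [105, 13, 78], [90, 4, 68], [90, 11, 69], [120, 18, 69], [90, 11, 69], [90, 11, 71], [120, 11, 71], [105, 7, 69], [105, 14, 71], [90, 11, 96], [105, 11, 97], [130, 13, 57], [108, 10, 129], [108, 8, 157], [120, 8, 157], [129, 11, 160], [113, 7, 156], [115, 10, 160], [115, 10, 158], [114, 8, 157], [120, 6, 158], [115, 10, 159], [110, 10, 156], [105, 10, 158], [114, 8, 158]]
[[103, 252, 79], [103, 209, 138], [103, 219, 136], [104, 208, 135], [104, 212, 136], [106, 152, 99], [128, 12, 83], [120, 5, 51], [80, 7, 112], [105, 9, 114], [128, 9, 115], [100, 7, 113], [105, 5, 113], [113, 9, 114], [110, 7, 115], [100, 14, 113], [100, 13, 115], [120, 9, 115], [105, 4, 115], [113, 9, 114], [105, 13, 116], [110, 13, 114], [120, 3, 74], [120, 9, 59], [90, 9, 81], [104, 198, 138], [103, 221, 136], [104, 207, 138], [103, 213, 138], [105, 203, 44]]
```

View pics/c1.png

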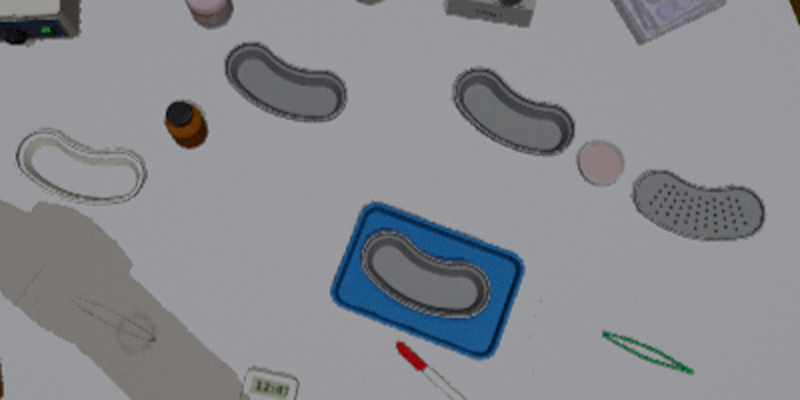

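```bash
cat > m.py <<'E'
from h import *
def blobs(f,thr=136,satmax=60,amin=300):
    h=cv2.cvtColor(f['pixels'],cv2.COLOR_RGB2HSV)
    m=((h[...,2]<thr)&(h[...,1]<satmax)).astype(np.uint8)*255
    n,l,st,c=cv2.connectedComponentsWithStats(m)
    return m,n,l,st,c
E
python3 - <<'E'
from m import *
f=env.grab_frame('top')
m,n,l,st,c=blobs(f)
for name,px,z in (('A',(273,191),30),('B',(387,206),30),('D',(480,253),14),('base',(343,288),34)):
    i=min(range(1,n),key=lambda i:np.hypot(*(c[i]-px))+1e3*(st[i,4]<300))
    mm=(l==i).astype(np.uint8)
    ct=max(cv2.findContours(mm,cv2.RETR_EXTERNAL,cv2.CHAIN_APPROX_NONE)[0],key=cv2.contourArea)[:,0]
    for zz in (z,z-10):
        P=cast(f,ct,zz)[:,:2]
        o,y,s=kidney(P); print(name,zz,st[i],np.round(o,1),round(y,3),np.round(s,1))
f2=env.grab_frame('side')
# tray corners
h=cv2.cvtColor(f['pixels'],cv2.COLOR_RGB2HSV); mb=((h[...,1]>120)&(abs(h[...,0].astype(int)-104)<8)).astype(np.uint8)
n,l,st,c=cv2.connectedComponentsWithStats(mb); i=l[265,330] or l[300,310]
ct=max(cv2.findContours((l==i).astype(np.uint8),0,1)[0],key=cv2.contourArea)[:,0]
print(cv2.minAreaRect(cast(f,ct,20)[:,:2].astype(np.float32)))
g=cast(f,[(430,231),(222,212),(453,326),(188,312),(170,233)],10); print(np.round(g))
E
```

```text
A 30 [ 242  171   62   41 1621] [675.6 143.9] 1.242 [166.7  81.8  71.4]
A 20 [ 242  171   62   41 1621] [678.7 145.2] 1.242 [168.1  82.5  72. ]
B 30 [ 355  183   63   45 1690] [ 655.8 -145.4] 1.124 [167.5  83.3  72.2]
B 20 [ 355  183   63   45 1690] [ 658.8 -146.4] 1.124 [168.8  83.9  72.8]
D 14 [ 445  235   68   36 1724] [ 555.  -388.2] 1.423 [169.5  80.8  70.3]
D 4 [ 445  235   68   36 1724] [ 557.1 -391.1] 1.423 [170.8  81.4  70.9]
base 34 [ 311  265   64   44 1744] [441.4 -49. ] 1.234 [164.5  78.1  67.3]
base 24 [ 311  265   64   44 1744] [442.7 -49.3] 1.234 [165.8  78.7  67.9]
((446.913818359375, -56.73377990722656), (214.3428955078125, 138.51748657226562), 72.8073959350586)
[[ 613. -267.   10.]
 [ 627.  265.   10.]
 [ 377. -329.   10.]
 [ 367.  320.   10.]
 [ 562.  390.   10.]]
```

```bash
python3 - <<'E'
from h import *
goto([676,144,200],1.242)
E
```

```text
shift [-0.5532 -0.3105  0.0311] turn [-5.0000e-04  6.0000e-04  1.4668e+00] t 0.25 j7 -0.08
```

```bash
python3 -m jog '[-0.553,-0.31,0.03,0,0,1.467,1, -0.553,-0.31,0.03,0,0,1.467,1, -0.553,-0.31,0.03,0,0,1.467,1, -0.553,-0.31,0.03,0,0,1.467,1, -0.553,-0.31,0.03,0,0,1.467,1, -0.553,-0.31,0.03,0,0,1.467,1, -0.553,-0.31,0.03,0,0,1.467,1, -0.553,-0.31,0.03,0,0,1.467,1, -0.553,-0.31,0.03,0,0,1.467,1, -0.553,-0.31,0.03,0,0,1.467,1]'; python3 -c "
from h import *
goto([676,144,200],1.242)"
```

```text
time_s: 1.25
ee_pos: [598.1, 252.2, 207.7]
ee_rot: [3.141, -0.0, 1.236]
wrist_force: [0.8, 0.9, -0.5]
opening: 85.1
shift [-0.0766  0.1091  0.0077] turn [ 0.0002 -0.0003 -0.0057] t 1.25 j7 -0.54
```

```bash
python3 -m jog '[-0.078,0.109,0.007,0,0,0,1, -0.078,0.109,0.007,0,0,0,1, -0.078,0.109,0.007,0,0,0,1, -0.078,0.109,0.007,0,0,0,1, -0.078,0.109,0.007,0,0,0,1]'; python3 - <<'E'
from h import *
goto([676,144,200],1.242)
f=env.grab_frame('wrist'); cv2.imwrite('pics/w1.png',f['pixels'][:,:,::-1]); np.save('w1.npy',f,allow_pickle=True)
goto([676,144,200],1.242)
print(f['position'],f['orientation'], env.state()['ee_pos'])
f=env.grab_frame('top'); cv2.imwrite('pics/top1.png',f['pixels'][:,:,::-1])
E
```

```text
time_s: 1.75
ee_pos: [675.2, 143.8, 200.3]
ee_rot: [-3.141, 0.0, 1.24]
wrist_force: [-0.2, -0.2, -0.8]
opening: 85.3
shift [0.0004 0.0007 0.0003] turn [-0.0005  0.0002 -0.0021] t 1.75 j7 -0.35
shift [-0.0009  0.0017  0.0004] turn [-0.0009 -0.0003  0.0001] t 1.8 j7 -0.35
[695.74742962 204.71750786 343.64462641] [-0.26261429  0.00046652 -0.33081402] [674.66996975 145.37158978 200.38406641]
```

View pics/w1.png

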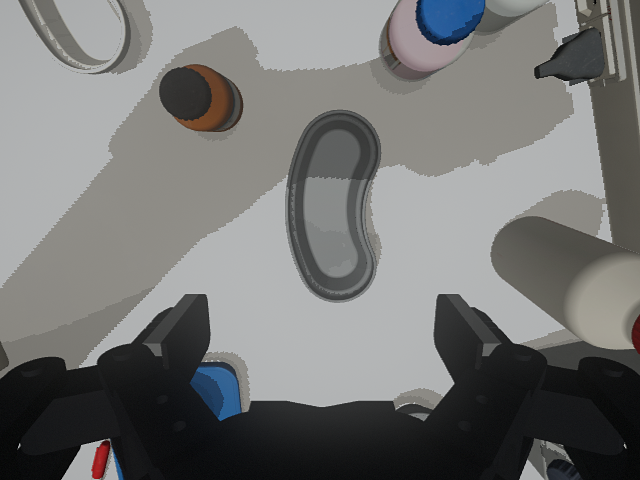

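View pics/top1.png

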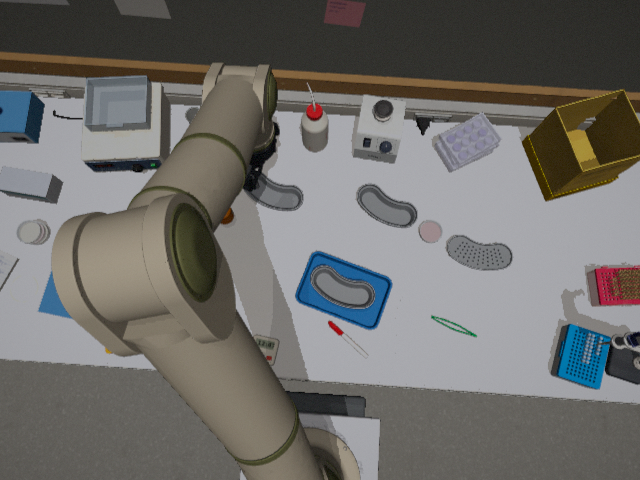

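The wrist view shows dish A with its rim from (290,110) to (380,300) and its hollow side to the right. Part of it is in shadow. I'll measure it here.

```bash
cat >> m.py <<'E'
def edgeblob(f,seed,thr,satmax=90,roi=None,dbg=None):
    h=cv2.cvtColor(f['pixels'],cv2.COLOR_RGB2HSV)
    m=((h[...,2]<thr)&(h[...,1]<satmax)).astype(np.uint8)
    if roi: 
        k=np.zeros_like(m); k[roi[1]:roi[3],roi[0]:roi[2]]=1; m&=k
    m=cv2.morphologyEx(m,cv2.MORPH_OPEN,np.ones((3,3),np.uint8))
    cs=cv2.findContours(m,0,1)[0]
    cs=[c for c in cs if cv2.pointPolygonTest(c,seed,False)>=0]
    c=max(cs,key=cv2.contourArea)
    if dbg:
        im=f['pixels'][:,:,::-1].copy(); cv2.drawContours(im,[c],-1,(0,0,255),1); cv2.imwrite(dbg,im)
    return c[:,0]
E
python3 - <<'E'
from m import *
f=np.load('w1.npy',allow_pickle=True).item()
h=cv2.cvtColor(f['pixels'],cv2.COLOR_RGB2HSV)
print(h[150,275:400:2,2].tolist()); print(h[230,275:400:2,2].tolist()); print(h[262,275:400:2,2].tolist())
for thr in (90,105,112):
    c=edgeblob(f,(335,200),thr,roi=(250,90,420,320),dbg='pics/w1c%d.png'%thr)
    P=cast(f,c,30)[:,:2]; o,y,s=kidney(P); print(thr,np.round(o,1),round(y,3),np.round(s,1))
E
```

```text
[141, 141, 141, 141, 141, 141, 141, 141, 141, 142, 98, 89, 59, 79, 80, 68, 63, 64, 62, 64, 86, 96, 96, 97, 96, 96, 96, 95, 95, 95, 95, 96, 96, 96, 96, 96, 95, 96, 96, 96, 95, 96, 86, 60, 62, 61, 62, 59, 76, 80, 68, 52, 93, 141, 141, 142, 142, 141, 142, 142, 141, 142, 142]
[181, 181, 181, 181, 181, 185, 125, 81, 71, 79, 77, 71, 72, 72, 72, 91, 128, 130, 131, 130, 130, 130, 129, 139, 139, 139, 139, 131, 138, 139, 130, 138, 139, 138, 138, 139, 128, 101, 88, 89, 90, 110, 126, 111, 83, 122, 143, 143, 143, 142, 180, 181, 181, 182, 181, 181, 182, 181, 182, 182, 182, 182, 182]
[182, 182, 182, 182, 182, 181, 182, 182, 182, 185, 133, 80, 70, 81, 80, 80, 73, 73, 73, 72, 81, 118, 129, 129, 129, 129, 129, 129, 128, 129, 129, 129, 129, 128, 137, 138, 138, 137, 130, 130, 127, 103, 89, 90, 90, 90, 111, 118, 100, 85, 118, 142, 180, 182, 182, 182, 182, 182, 182, 182, 182, 182, 182]Traceback (most recent call last):
  File "<stdin>", line 6, in <module>
  File "m.py", line 15, in edgeblob
    c=max(cs,key=cv2.contourArea)
ValueError: max() iterable argument is empty
```

```bash
python3 - <<'E'
from m import *
f=np.load('w1.npy',allow_pickle=True).item()
for thr in (122,128,135):
    c=edgeblob(f,(335,200),thr,roi=(250,90,420,320),dbg='pics/w1c%d.png'%thr)
    P=cast(f,c,30)[:,:2]; o,y,s=kidney(P); print(thr,np.round(o,1),round(y,3),np.round(s,1))
E
```

```text
122 [680.6 145.5] 1.242 [163.9  76.8  63.7]
128 [679.  145.6] 1.241 [164.9  78.4  65.4]
135 [678.7 145.1] 1.242 [165.9  78.5  68. ]
```

View pics/w1c128.png

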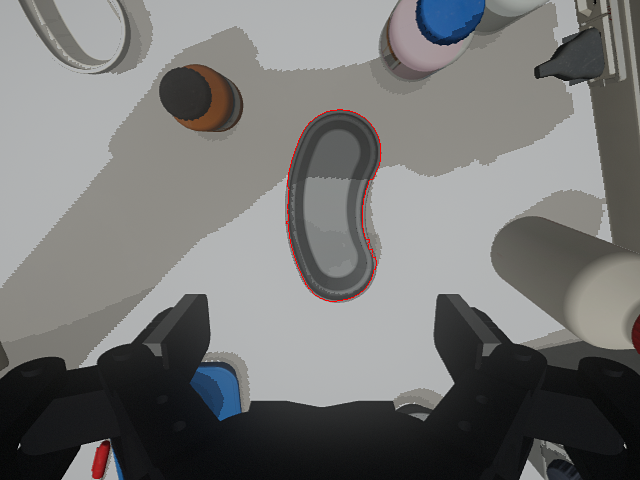

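```bash
python3 -m jog '[0.0015,0.0026,0.05,0,0,0,1, 0.0015,0.0026,0.1,0,0,0,1, 0.0015,0.0026,0.14,0,0,0,1, 0.0015,0.0026,0.165,0,0,0,1, 0.0015,0.0026,0.178,0,0,0,1, 0.0015,0.0026,0.187,0,0,0,1, 0.0015,0.0026,0.187,0,0,0,1, 0.0015,0.0026,0.187,0,0,0,1]'; python3 -c "
from h import *
f=env.grab_frame('wrist'); cv2.imwrite('pics/w2.png',f['pixels'][:,:,::-1])
print(env.state()['ee_pos'])"
```

```text
time_s: 2.65
ee_pos: [678.7, 145.7, 14.9]
ee_rot: [3.14, -0.001, 1.242]
wrist_force: [0.7, -1.0, 0.7]
opening: 85.3
[678.94839687 145.58725964  15.18964196]
```

View pics/w2.png

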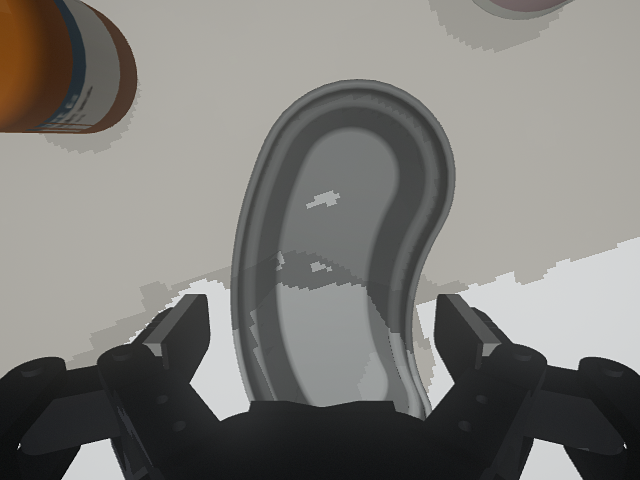

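The dish sits between the open pads, with clearance at both sides (left 207→235, right 415→437). I'll close on it now.

```bash
python3 -m jog '[0,0,0.0015,0,0,0,1, 0,0,0.0015,0,0,0,0.7, 0,0,0.0015,0,0,0,0.7, 0,0,0.0015,0,0,0,0.7, 0,0,0.0015,0,0,0,0.7, 0,0,0.0015,0,0,0,0.7, 0,0,0.0015,0,0,0,0.7, 0,0,0.0015,0,0,0,0.7]' 50;  python3 -c "
from h import *
f=env.grab_frame('side'); cv2.imwrite('pics/s2.png',cv2.resize(f['pixels'][130:330,200:500,::-1],None,fx=2.5,fy=2.5))"
```

```text
time_s: 3.5
ee_pos: [678.5, 145.4, 13.2]
ee_rot: [3.141, -0.001, 1.242]
wrist_force: [-0.8, 1.2, 6.5]
opening: 66.7
```

View pics/s2.png

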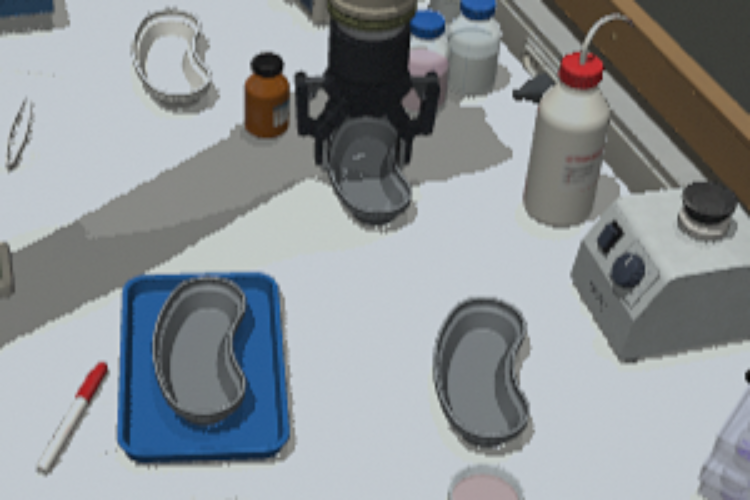

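```bash
python3 -m jog '[0,0,-0.01,0,0,0,0.5, 0,0,-0.03,0,0,0,0.5, 0,0,-0.07,0,0,0,0.5, 0,0,-0.12,0,0,0,0.5, 0,0,-0.17,0,0,0,0.5, 0,0,-0.187,0,0,0,0.5]'; python3 -c "
from h import *
goto([568,-114,200],1.234)"
```

```text
time_s: 4.15
ee_pos: [680.1, 145.0, 205.4]
ee_rot: [3.135, -0.004, 1.241]
wrist_force: [1.0, 0.7, -1.4]
opening: 66.8
shift [-0.2814 -0.0222  0.0042] turn [ 0.0061 -0.0039  0.0071] t 4.15 j7 -0.35
```

```bash
python3 -m jog '[-0.02,-0.002,0,0,0,0,0.5, -0.06,-0.005,0,0,0,0,0.5, -0.105,-0.01,0,0,0,0,0.5, -0.15,-0.013,0,0,0,0,0.5, -0.195,-0.017,0,0,0,0,0.5, -0.24,-0.02,0,0,0,0,0.5, -0.27,-0.022,0,0,0,0,0.5, -0.28,-0.022,0,0,0,0,0.5, -0.28,-0.022,0,0,0,0,0.5, -0.28,-0.022,0,0,0,0,0.5]'; python3 - <<'E'
from h import *
f=env.grab_frame('wrist'); cv2.imwrite('pics/w3.png',f['pixels'][:,:,::-1]); np.save('w3.npy',f,allow_pickle=True)
print(env.state()['ee_pos'],env.state()['ee_rot'],f['position'],f['orientation'])
E
```

```text
time_s: 5.15
ee_pos: [566.8, -111.6, 198.9]
ee_rot: [-3.141, -0.001, 1.242]
wrist_force: [-0.2, 0.1, -1.4]
opening: 66.7
[ 567.15175003 -111.05706146  198.87528837] [-3.14113241e+00 -6.31908224e-04  1.24357871e+00] [587.17994252 -50.74500055 342.23961995] [-0.26185766  0.0005803  -0.32824803]
```

View pics/w3.png

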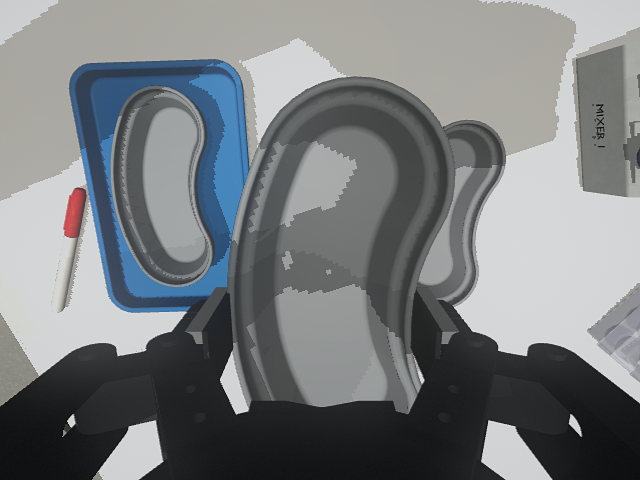

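The held dish is level. At the left, the base dish is fully visible (112..213, 86..285) inside the blue tray.

```bash
cat >> m.py <<'E'
def lowsat(f,roi,dbg,sm=110):
    h=cv2.cvtColor(f['pixels'],cv2.COLOR_RGB2HSV)
    m=(h[...,1]<sm).astype(np.uint8); k=np.zeros_like(m); k[roi[1]:roi[3],roi[0]:roi[2]]=1; m&=k
    m=cv2.morphologyEx(m,cv2.MORPH_OPEN,np.ones((3,3),np.uint8))
    c=max(cv2.findContours(m,0,1)[0],key=cv2.contourArea)
    im=f['pixels'][:,:,::-1].copy(); cv2.drawContours(im,[c],-1,(0,0,255),1); cv2.imwrite(dbg,im)
    return c[:,0]
E
python3 - <<'E'
from m import *
f=np.load('w3.npy',allow_pickle=True).item()
for sm in (70,100,130):
    c=lowsat(f,(98,75,228,300),'pics/w3c.png',sm)
    P=cast(f,c,34)[:,:2]; o,y,s=kidney(P); print(np.round(o,1),round(y,3),np.round(s,1))
h=cv2.cvtColor(f['pixels'],cv2.COLOR_RGB2HSV); mb=((h[...,1]>120)&(abs(h[...,0].astype(int)-106)<12)).astype(np.uint8)
mb[:,:60]=0; mb[:,250:]=0
c=max(cv2.findContours(mb,0,1)[0],key=cv2.contourArea)[:,0]
print(cv2.minAreaRect(cast(f,c,20)[:,:2].astype(np.float32)))
E
```

```text
[441.3 -48. ] 1.233 [164.6  81.2  71. ]
[441.4 -47.7] 1.232 [165.3  81.3  71.1]
[441.1 -47.6] 1.228 [165.3  81.9  71.6]
((447.00177001953125, -55.55183410644531), (215.14927673339844, 139.52857971191406), 72.78636932373047)
```

View pics/w3c.png

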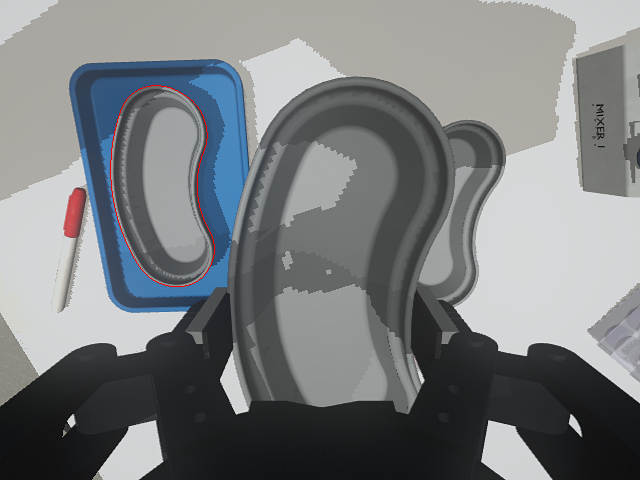

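```bash
python3 - <<'E'
from m import *
f=np.load('w3.npy',allow_pickle=True).item()
s=env.state()
T=np.array([567,-111.4]); 
h=cv2.cvtColor(f['pixels'],cv2.COLOR_RGB2HSV)
m=(h[...,2]<135).astype(np.uint8); m[:, :228]=0;m[:,460:]=0; m[290:]=0
g=f['pixels'][60:100,358].astype(int).sum(1); print(g.tolist())
u=np.array([np.cos(1.242),np.sin(1.242)])
for row in (76,77,78,79):
    p=cast(f,[(358,row)],216)[0,:2]; print(row,(p-T)@u)
# camera origin rel
print((f['position'][:2]-T)@u)
E
```

```text
[509, 510, 509, 510, 511, 508, 508, 509, 510, 510, 509, 509, 509, 508, 510, 520, 448, 274, 305, 327, 353, 343, 329, 318, 300, 249, 201, 193, 196, 199, 214, 228, 244, 256, 255, 282, 292, 294, 296, 298]
76 82.26075293011895
77 81.97099203086256
78 81.6808599449108
79 81.39035595856544
63.92199977752554
```

```bash
python3 -c "
from h import *
env.grab_frame('wrist')
print(env.state()['ee_pos'])
env.grab_frame('wrist')
print(env.state()['ee_pos'])
goto([441.9,-48.2,90],1.232)"
```

```text
[ 567.21711437 -110.88166248  198.84129355]
[ 567.2104093  -110.9281649   198.86176731]
shift [ 0.0192 -0.1388  0.1089] turn [-0.0004 -0.0003  0.0123] t 5.3 j7 0.04
```

```bash
python3 -m jog '[0.003,-0.02,0,0,0,0.012,0.5, 0.008,-0.06,0,0,0,0.012,0.5, 0.0135,-0.1,0.02,0,0,0.012,0.5, 0.0185,-0.13,0.05,0,0,0.012,0.5, 0.0195,-0.1387,0.08,0,0,0.012,0.5, 0.0195,-0.1387,0.1,0,0,0.012,0.5, 0.0195,-0.1387,0.109,0,0,0.012,0.5, 0.0195,-0.1387,0.109,0,0,0.012,0.5, 0.0195,-0.1387,0.109,0,0,0.012,0.5]'; python3 - <<'E'
from h import *
f=env.grab_frame('side'); cv2.imwrite('pics/s3.png',cv2.resize(f['pixels'][200:340,200:400,::-1],None,fx=4,fy=4))
env.grab_frame('wrist')
goto([442,-47.9,60],1.232)
E
```

```text
time_s: 6.2
ee_pos: [442.4, -49.3, 90.5]
ee_rot: [3.141, -0.0, 1.23]
wrist_force: [0.2, 0.2, -1.3]
opening: 66.3
shift [ 0.0012 -0.0011  0.0309] turn [ 0.0015 -0.0004 -0.0021] t 6.3 j7 0.06
```

View pics/s3.png

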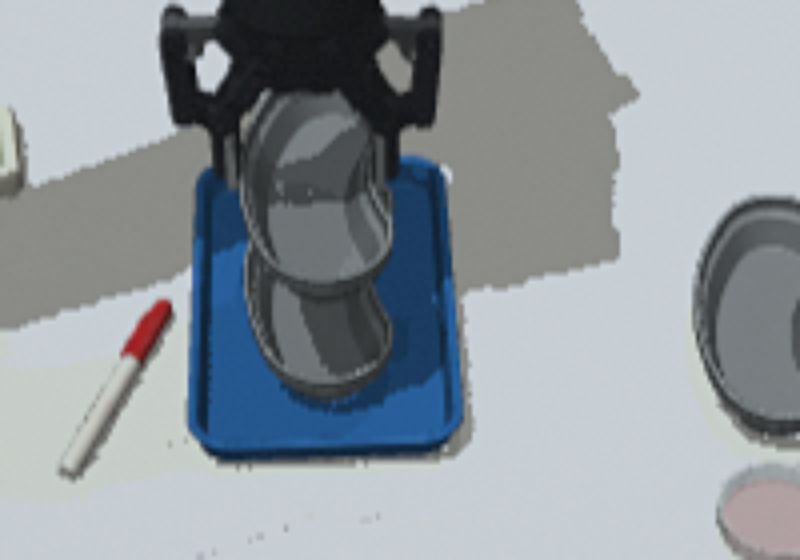

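```bash
python3 -m jog '[0.001,-0.0005,0.015,0,0,0,0.5, 0.001,-0.0005,0.03,0,0,0,0.5, 0.001,-0.0005,0.038,0,0,0,0.5, 0.001,-0.0005,0.046,0,0,0,0.5, 0.001,-0.0005,0.05,0,0,0,0.5,0.001,-0.0005,0.05,0,0,0,0.5]'; python3 -c "
from h import *
env.grab_frame('wrist')
goto([442,-47.9,30],1.232); print(env.state()['wrist_force'])"
```

```text
time_s: 6.9
ee_pos: [441.7, -48.3, 40.0]
ee_rot: [-3.141, 0.0, 1.23]
wrist_force: [-0.2, -1.6, -1.0]
opening: 67.0
shift [0.0005 0.0002 0.0102] turn [-0.0001  0.     -0.0023] t 6.95 j7 0.09
[ 0.54159409  0.65002318 -1.59736932]
```

No contact force yet at 11 mm above fully home. I'll go down the rest slowly.

```bash
python3 -m jog '[0,0,0.003,0,0,0,0.5, 0,0,0.005,0,0,0,0.5, 0,0,0.007,0,0,0,0.5, 0,0,0.009,0,0,0,0.5, 0,0,0.0098,0,0,0,0.5, 0,0,0.0105,0,0,0,0.5,0,0,0.0105,0,0,0,0.5]'; python3 -c "
from h import *
f=env.grab_frame('side'); cv2.imwrite('pics/s4.png',cv2.resize(f['pixels'][200:340,200:400,::-1],None,fx=4,fy=4))
goto([442,-47.9,30],1.232); print(env.state()['wrist_force'])"
```

```text
time_s: 7.65
ee_pos: [441.7, -48.2, 29.6]
ee_rot: [-3.142, 0.0, 1.23]
wrist_force: [-0.6, -0.2, -1.5]
opening: 66.7
shift [ 0.0004  0.0002 -0.0004] turn [-0.      0.0001 -0.0022] t 7.7 j7 0.15
[ 0.07309966  0.34010281 -0.97219039]
```

View pics/s4.png

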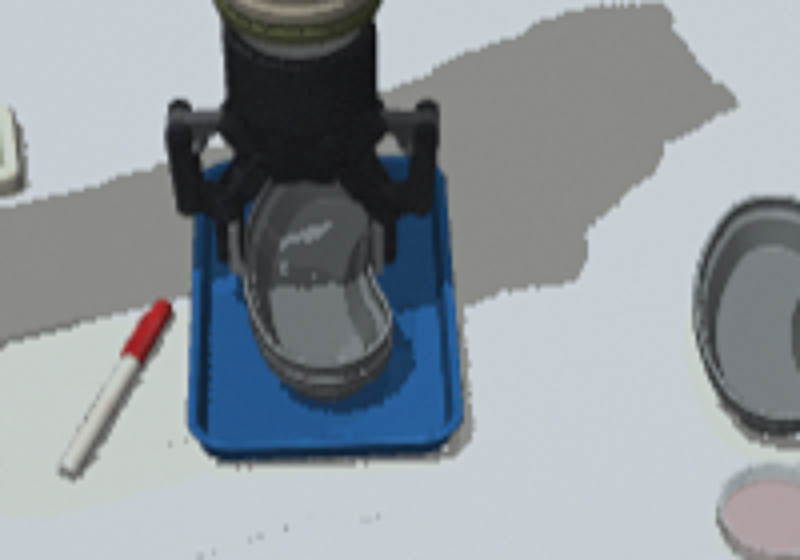

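```bash
python3 -m jog '[0,0,0.0005,0,0,0,0.5, 0,0,0.001,0,0,0,0.5]'; python3 -m jog '[0,0,0.0005,0,0,0,0.5, 0,0,0.001,0,0,0,0.5]'
```

```text
time_s: 7.9
ee_pos: [441.7, -48.2, 29.0]
ee_rot: [3.141, -0.0, 1.23]
wrist_force: [-2.2, 0.3, 18.1]
opening: 66.9
time_s: 8.1
ee_pos: [441.7, -48.2, 28.9]
ee_rot: [3.14, -0.001, 1.23]
wrist_force: [-3.7, 1.3, 36.6]
opening: 66.8
```

Contact came at the expected seated height (29.2). I'll relax, open and lift.

```bash
python3 -m jog '[0,0,-0.0015,0,0,0,0.5, 0,0,-0.0015,0,0,0,1, 0,0,-0.0015,0,0,0,1, 0,0,-0.0015,0,0,0,1, 0,0,-0.0015,0,0,0,1, 0,0,-0.02,0,0,0,1, 0,0,-0.06,0,0,0,1, 0,0,-0.1,0,0,0,1, 0,0,-0.14,0,0,0,1, 0,0,-0.172,0,0,0,1]'; python3 - <<'E'
from h import *
goto([658.5,-146,200],1.124)
f=env.grab_frame('side'); cv2.imwrite('pics/s5.png',cv2.resize(f['pixels'][200:340,200:400,::-1],None,fx=4,fy=4))
goto([658.5,-146,200],1.124)
E
```

```text
time_s: 9.1
ee_pos: [441.5, -48.4, 201.5]
ee_rot: [3.141, -0.0, 1.229]
wrist_force: [0.9, 1.2, 0.3]
opening: 85.2
shift [-0.0193  0.2372  0.0016] turn [ 4.000e-04 -1.000e-04  1.055e-01] t 9.1 j7 0.02
shift [-0.0192  0.2355  0.0059] turn [ 0.0045 -0.0027  0.1046] t 9.15 j7 0.01
```

View pics/s5.png

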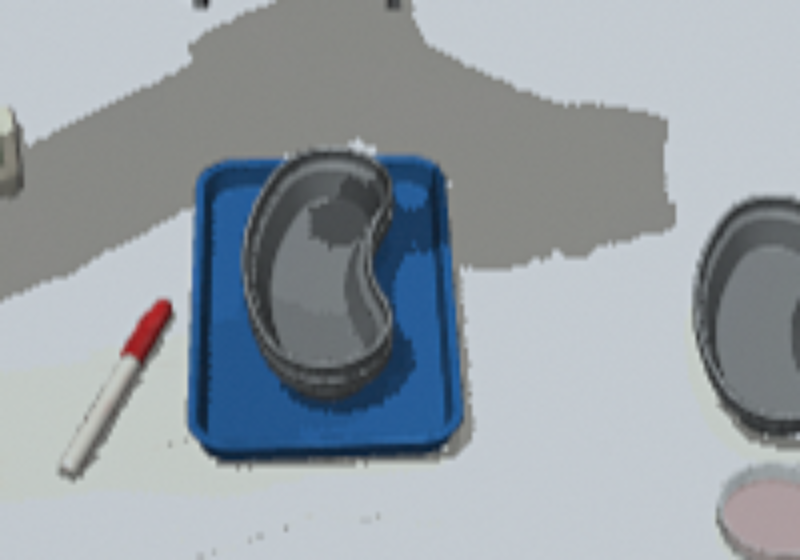

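Dish A is nested, with its rim parallel to and evenly above the base rim. Next is dish B.

```bash
python3 -m jog '[-0.0015,0.02,0,0,0,0.05,1, -0.005,0.06,0,0,0,0.105,1, -0.009,0.11,0,0,0,0.105,1, -0.013,0.16,0,0,0,0.105,1, -0.017,0.2,0,0,0,0.105,1, -0.0185,0.225,0,0,0,0.105,1, -0.0193,0.236,0,0,0,0.105,1, -0.0193,0.236,0,0,0,0.105,1, -0.0193,0.236,0,0,0,0.105,1]'; python3 - <<'E'
from m import *
f=env.grab_frame('wrist'); cv2.imwrite('pics/w4.png',f['pixels'][:,:,::-1]); np.save('w4.npy',f,allow_pickle=True)
f=env.grab_frame('top');  cv2.imwrite('pics/top2.png',f['pixels'][:,:,::-1]); np.save('t2.npy',f,allow_pickle=True)
goto([658.5,-146,200],1.124);print(env.state()['ee_pos'])
E
```

```text
time_s: 10.05
ee_pos: [656.3, -144.8, 199.2]
ee_rot: [-3.14, 0.0, 1.125]
wrist_force: [-0.0, 0.0, 0.5]
opening: 85.3
shift [-0.0004  0.0025 -0.0003] turn [-0.001  -0.0004  0.0011] t 10.15 j7 0.07
[ 656.38696075 -144.52794763  199.73889792]
```

View pics/w4.png

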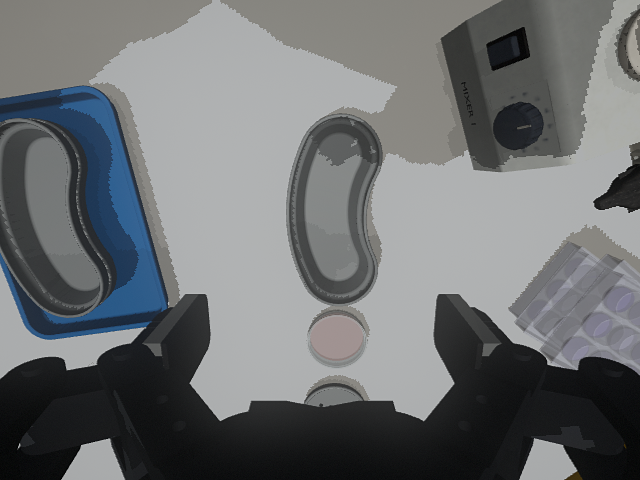

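View pics/top2.png

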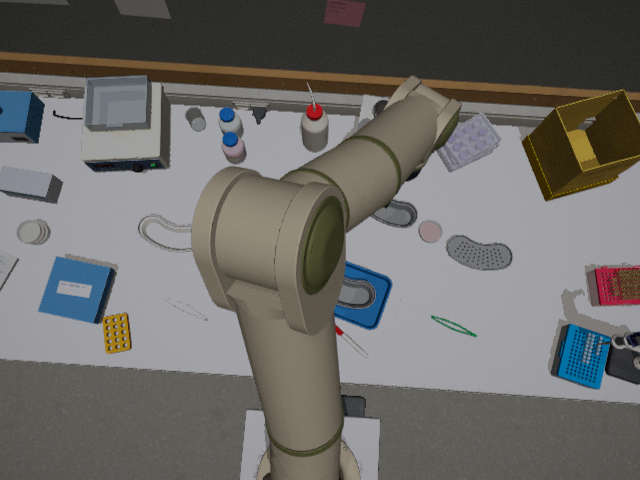

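```bash
python3 - <<'E'
from m import *
f=np.load('w4.npy',allow_pickle=True).item()
for thr in (125,130,135):
    c=edgeblob(f,(335,200),thr,roi=(265,95,400,306),dbg='pics/w4c.png')
    P=cast(f,c,30)[:,:2]; o,y,s=kidney(P); print(thr,np.round(o,1),round(y,3),np.round(s,1))
E
```

```text
125 [ 660.6 -148.4] 1.121 [161.3  77.1  64.3]
130 [ 658.7 -147.8] 1.145 [163.1  80.1  67.7]
135 [ 658.5 -147. ] 1.145 [164.7  80.6  69.6]
```

View pics/w4c.png

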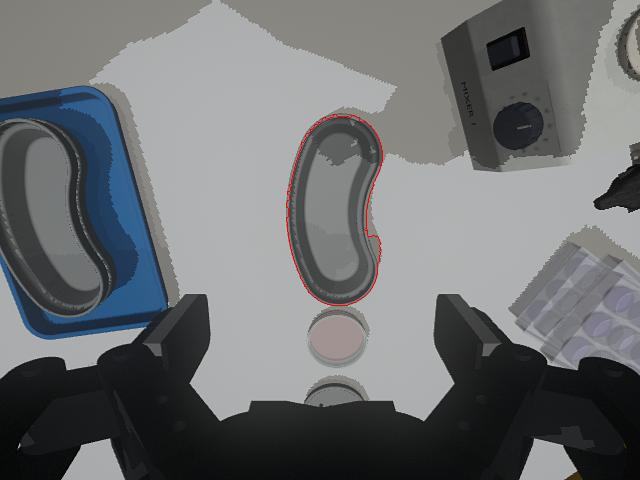

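```bash
python3 - <<'E'
from m import *
f=np.load('w4.npy',allow_pickle=True).item()
c=edgeblob(f,(335,200),133,roi=(265,95,400,306),dbg='pics/w4c.png')
P=cast(f,c,30)[:,:2]
for y in (1.115,1.124,1.13):
    u=np.array([np.cos(y),np.sin(y)]);v=np.array([-u[1],u[0]])
    q=P-[658,-147]; a=q@u; b=q@v
    # bulge tangent left half vs right half
    print(y,a.max(),a.min(),b.max(), b[(a>0)].max(),b[a<0].max(), 'o',np.array([658,-147])+u*(a.max()+a.min())/2+v*(b.max()-34.3))
E
```

```text
1.115 82.78182827109217 -81.70962132634446 32.66826775046412 32.313118505442844 32.66826775046412 o [ 659.70113067 -147.2368787 ]
1.124 82.71838071149757 -81.76198394914924 32.78456969528823 32.20335767882212 32.78456969528823 o [ 659.57328883 -147.22352846]
1.13 82.6807731984083 -81.85673042827126 32.860629602155306 32.12873409559128 32.860629602155306 o [ 659.4775771  -147.24148433]
```

```bash
python3 -m jog '[-0.0009,0.004,0.05,0,0,0.002,1, -0.0009,0.004,0.1,0,0,0.002,1, -0.0009,0.004,0.14,0,0,0.002,1, -0.0009,0.004,0.165,0,0,0.002,1, -0.0009,0.004,0.178,0,0,0.002,1, -0.0009,0.004,0.1865,0,0,0.002,1, -0.0009,0.004,0.1865,0,0,0.002,1, -0.0009,0.004,0.1865,0,0,0.002,1]'; python3 -c "
from h import *
f=env.grab_frame('wrist'); cv2.imwrite('pics/w5.png',f['pixels'][:,:,::-1])
print(env.state()['ee_pos'])"
```

```text
time_s: 10.95
ee_pos: [661.5, -148.0, 14.5]
ee_rot: [3.14, -0.0, 1.123]
wrist_force: [-0.5, -0.1, 0.7]
opening: 85.0
[ 661.63783791 -148.00701054   14.67479863]
```

View pics/w5.png

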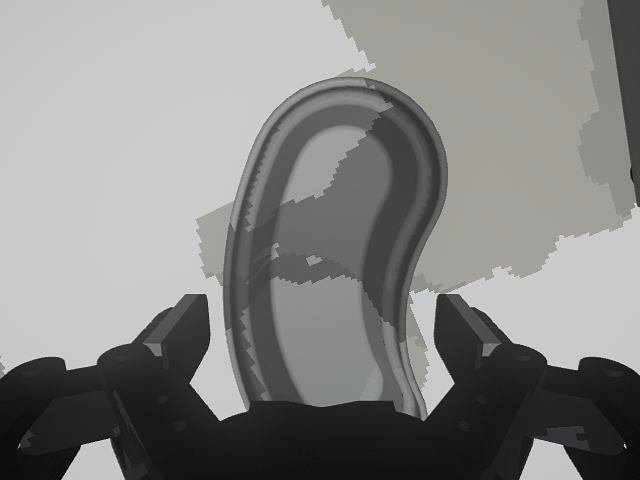

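B is centred (207→226 and 410→437), and its far end is at row 77, the same as held A. I'll grip it.

```bash
python3 -m jog '[0,0,0.0015,0,0,0,1, 0,0,0.0015,0,0,0,0.6, 0,0,0.0015,0,0,0,0.5, 0,0,0.0015,0,0,0,0.5, 0,0,0.0015,0,0,0,0.5, 0,0,0.0015,0,0,0,0.5, 0,0,0.0015,0,0,0,0.5, 0,0,0.0015,0,0,0,0.5]' 50;python3 -m jog '[0,0,-0.01,0,0,0,0.5, 0,0,-0.03,0,0,0,0.5, 0,0,-0.07,0,0,0,0.5, 0,0,-0.12,0,0,0,0.5, 0,0,-0.17,0,0,0,0.5, 0,0,-0.187,0,0,0,0.5, 0,0,-0.187,0,0,0,0.5,0,0,-0.187,0,0,0,0.5]';  python3 -c "
from h import *
f=env.grab_frame('wrist'); cv2.imwrite('pics/w6.png',f['pixels'][:,:,::-1]); np.save('w6.npy',f,allow_pickle=True)
env.grab_frame('side')
print(env.state()['ee_pos'])
goto([441.8,-48.2,110],1.23)"
```

```text
time_s: 11.8
ee_pos: [661.1, -147.8, 12.6]
ee_rot: [3.141, -0.001, 1.123]
wrist_force: [-1.5, 1.0, 6.4]
opening: 66.7
time_s: 12.6
ee_pos: [660.4, -147.4, 198.5]
ee_rot: [-3.141, -0.0, 1.123]
wrist_force: [-0.6, 0.5, -2.4]
opening: 66.8
[ 659.87244331 -147.30456589  197.00229608]
shift [-0.005  -0.2392  0.0877] turn [-0.0027  0.0005 -0.107 ] t 12.7 j7 0.07
```

View pics/w6.png

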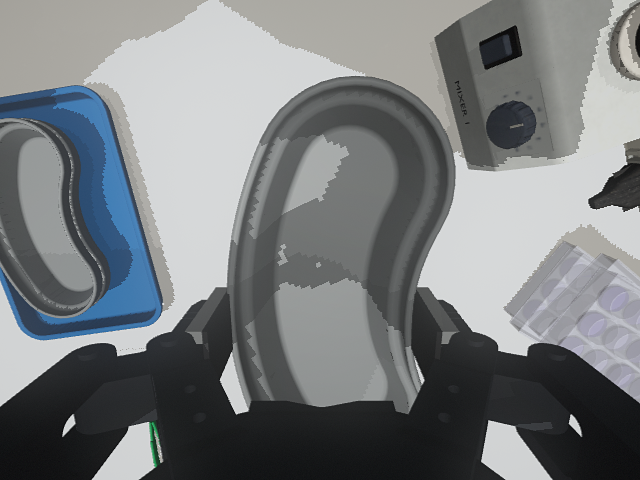

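```bash
python3 -m jog '[-0.0005,-0.02,0,0,0,-0.05,0.5, -0.0015,-0.06,0,0,0,-0.107,0.5, -0.0025,-0.11,0,0,0,-0.107,0.5, -0.0035,-0.155,0.01,0,0,-0.107,0.5, -0.0045,-0.2,0.03,0,0,-0.107,0.5, -0.005,-0.23,0.06,0,0,-0.107,0.5, -0.005,-0.239,0.085,0,0,-0.107,0.5, -0.005,-0.239,0.088,0,0,-0.107,0.5, -0.005,-0.239,0.088,0,0,-0.107,0.5]'; python3 - <<'E'
from h import *
for i in range(3):
    f=env.grab_frame('side'); s=env.state(); print(s['ee_pos'],s['ee_rot'][2])
cv2.imwrite('pics/s6.png',cv2.resize(f['pixels'][200:340,200:400,::-1],None,fx=4,fy=4))
goto([441.8,-48.2,60],1.23)
E
```

```text
time_s: 13.6
ee_pos: [443.4, -49.4, 110.0]
ee_rot: [-3.14, 0.001, 1.229]
wrist_force: [-0.1, -0.5, -1.9]
opening: 66.9
[444.22664171 -49.54086197 110.63502247] 1.2290599133553761
[444.59301287 -49.55282239 111.03410194] 1.2289983126515611
[444.65088823 -49.46866982 111.23050764] 1.2291136579602113
shift [ 0.0002 -0.0032  0.0512] turn [ 0.0017 -0.0001 -0.0009] t 13.75 j7 0.19
```

View pics/s6.png

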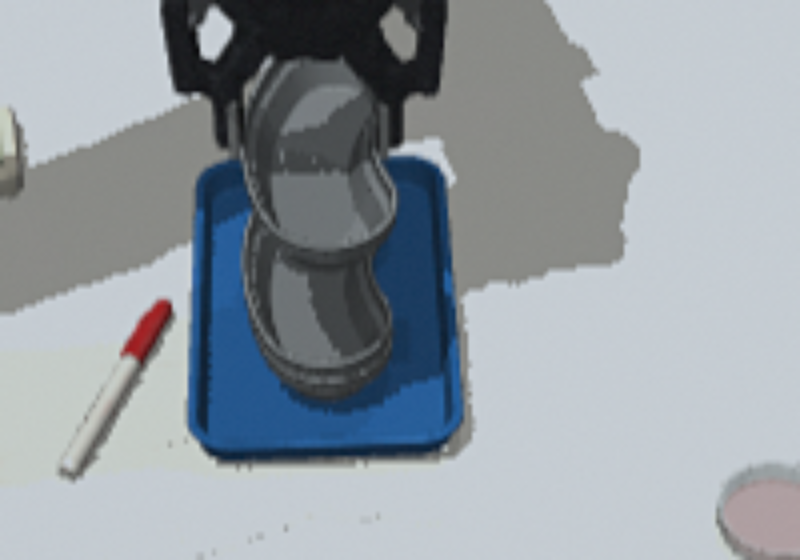

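```bash
python3 -m jog '[0,-0.0025,0.02,0,0,0,0.5, 0,-0.0025,0.04,0,0,0,0.5, 0,-0.0025,0.045,0,0,0,0.5, 0,-0.0025,0.045,0,0,0,0.5, 0,-0.0025,0.045,0,0,0,0.5]'; python3 - <<'E'
from h import *
for i in range(3):
    f=env.grab_frame('side'); s=env.state(); print(s['ee_pos'],s['ee_rot'][2])
goto([441.8,-48.2,52],1.23)
E
```

```text
time_s: 14.25
ee_pos: [441.5, -48.3, 66.4]
ee_rot: [3.141, -0.0, 1.229]
wrist_force: [-0.1, 0.3, -1.0]
opening: 66.7
[441.51203466 -48.22051944  66.43500501] 1.2295606784528343
[441.47055072 -48.1394652   66.44509671] 1.2297342497791726
[441.40699294 -48.01475519  66.39903486] 1.2299828444603627
shift [-0.      0.0004  0.0144] turn [ 0.0013 -0.0004 -0.    ] t 14.4 j7 0.25
```

Good: settled within 0.4 mm. I'll descend to just above contact, which I expect near z 40.8.

```bash
python3 -m jog '[0,0.0003,0.008,0,0,0,0.5, 0,0.0003,0.014,0,0,0,0.5, 0,0.0003,0.018,0,0,0,0.5, 0,0.0003,0.021,0,0,0,0.5, 0,0.0003,0.0235,0,0,0,0.5, 0,0.0003,0.0245,0,0,0,0.5,0,0.0003,0.0245,0,0,0,0.5]';python3 -m jog '[0,0,0.0005,0,0,0,0.5, 0,0,0.001,0,0,0,0.5]'
```

```text
time_s: 15.1
ee_pos: [441.1, -48.2, 41.0]
ee_rot: [-3.141, 0.0, 1.23]
wrist_force: [-0.1, 0.7, -2.0]
opening: 66.8
time_s: 15.3
ee_pos: [441.3, -48.1, 40.4]
ee_rot: [3.141, -0.0, 1.23]
wrist_force: [-1.7, 0.3, 14.4]
opening: 67.0
```

```bash
python3 -m jog '[0,0,0.0005,0,0,0,0.5,0,0,0.0005,0,0,0,0.5]'; python3 -m jog '[0,0,-0.0012,0,0,0,0.5, 0,0,-0.0012,0,0,0,1, 0,0,-0.0012,0,0,0,1, 0,0,-0.0012,0,0,0,1, 0,0,-0.0012,0,0,0,1, 0,0,-0.02,0,0,0,1, 0,0,-0.06,0,0,0,1, 0,0,-0.1,0,0,0,1, 0,0,-0.14,0,0,0,1, 0,0,-0.16,0,0,0,1]'; python3 - <<'E'
from h import *
f=env.grab_frame('side'); cv2.imwrite('pics/s7.png',cv2.resize(f['pixels'][200:340,200:400,::-1],None,fx=4,fy=4))
goto([557,-389,200],1.423)
E
```

```text
time_s: 15.5
ee_pos: [441.3, -48.1, 40.4]
ee_rot: [3.141, -0.001, 1.23]
wrist_force: [-2.5, 0.0, 12.5]
opening: 66.4
time_s: 16.5
ee_pos: [441.6, -48.3, 202.2]
ee_rot: [3.139, -0.001, 1.229]
wrist_force: [0.9, 0.8, -0.9]
opening: 85.3
shift [-0.2826  0.2219  0.004 ] turn [ 0.0046 -0.0019 -0.1936] t 16.55 j7 0.06
```

View pics/s7.png

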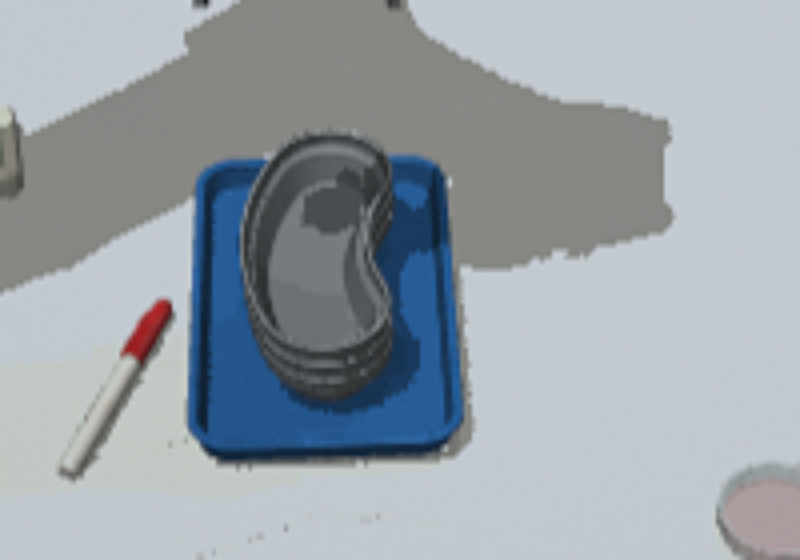

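Three evenly spaced rims: dish B is home. Next is the drainer.

```bash
python3 -m jog '[-0.02,0.015,0,0,0,-0.05,1, -0.055,0.043,0,0,0,-0.1,1, -0.09,0.071,0,0,0,-0.193,1, -0.125,0.098,0,0,0,-0.193,1, -0.16,0.126,0,0,0,-0.193,1, -0.195,0.153,0,0,0,-0.193,1, -0.23,0.18,0,0,0,-0.193,1, -0.26,0.204,0,0,0,-0.193,1, -0.28,0.22,0,0,0,-0.193,1, -0.2826,0.222,0,0,0,-0.193,1]';python3 -m jog '[0,0,0,0,0,0,1,0,0,0,0,0,0,1,0,0,0,0,0,0,1]'; python3 - <<'E'
from m import *
f=env.grab_frame('wrist'); cv2.imwrite('pics/w7.png',f['pixels'][:,:,::-1]); np.save('w7.npy',f,allow_pickle=True)
goto([557,-389,200],1.423);print(env.state()['ee_pos'])
h=cv2.cvtColor(f['pixels'],cv2.COLOR_RGB2HSV)
print(h[200,270:400:2,2].tolist()); print(h[270,270:400:2,2].tolist())
E
```

```text
time_s: 17.55
ee_pos: [555.6, -392.3, 198.7]
ee_rot: [-3.141, 0.002, 1.42]
wrist_force: [0.3, -0.6, -0.5]
opening: 85.5
time_s: 17.85
ee_pos: [555.9, -387.2, 199.5]
ee_rot: [-3.141, -0.001, 1.424]
wrist_force: [0.1, -0.5, 0.3]
opening: 85.4
shift [-0.0015  0.0012 -0.0003] turn [-0.     -0.0008  0.0011] t 17.9 j7 0.72
[ 556.00231171 -387.32873199  199.7029395 ]
[161, 161, 161, 161, 161, 161, 161, 162, 115, 107, 85, 125, 123, 122, 122, 122, 121, 124, 58, 56, 101, 123, 123, 109, 53, 50, 123, 121, 122, 92, 66, 120, 121, 121, 121, 124, 123, 121, 121, 121, 121, 121, 121, 121, 108, 60, 116, 123, 120, 161, 161, 161, 160, 160, 160, 161, 161, 160, 160, 161, 161, 161, 160, 160, 161]
[162, 161, 161, 162, 161, 161, 161, 162, 161, 161, 161, 161, 161, 164, 100, 81, 64, 111, 112, 113, 111, 113, 112, 111, 112, 112, 112, 111, 112, 112, 114, 53, 50, 117, 119, 119, 120, 119, 119, 118, 119, 119, 119, 119, 120, 119, 119, 120, 116, 82, 114, 111, 162, 161, 161, 162, 161, 161, 161, 161, 161, 162, 161, 161, 161]
```

View pics/w7.png

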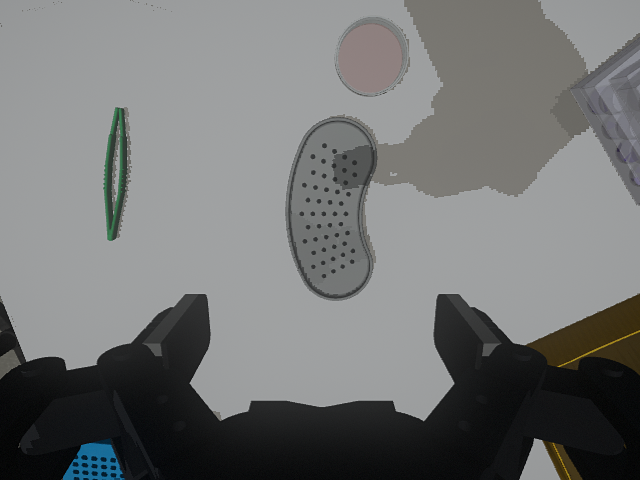

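```bash
python3 - <<'E'
from m import *
f=np.load('w7.npy',allow_pickle=True).item()
c=edgeblob(f,(335,200),140,roi=(265,100,376,306),dbg='pics/w7c.png')
P=cast(f,c,14)[:,:2]; print(kidney(P))
for y in (1.41,1.423,1.436):
    u=np.array([np.cos(y),np.sin(y)]);v=np.array([-u[1],u[0]]); o0=np.array([557,-389])
    q=P-o0; a=q@u; b=q@v
    print(y,a.max(),a.min(),b[(a>3)&(a<11)].max(),b[(a<-3)&(a>-11)].max(), 'o',o0+u*(a.max()+a.min())/2+v*(b.max()-34.3))
E
```

```text
(array([ 555.90235236, -389.28596008]), np.float64(1.4609149660084997), (167.15811157226562, 80.5079116821289, np.float64(71.68717196519451)))
1.41 83.8516304333341 -83.35136905804661 34.67144042470303 34.781169015976836 o [ 556.56508502 -388.67605874]
1.423 83.6446316046054 -83.4359278460841 34.64290406746765 34.860894069942375 o [ 556.46058754 -388.81418915]
1.436 83.49236144216178 -83.62816293157401 34.59860749269484 34.934727715781456 o [ 556.361905  -388.9819847]
```

View pics/w7c.png

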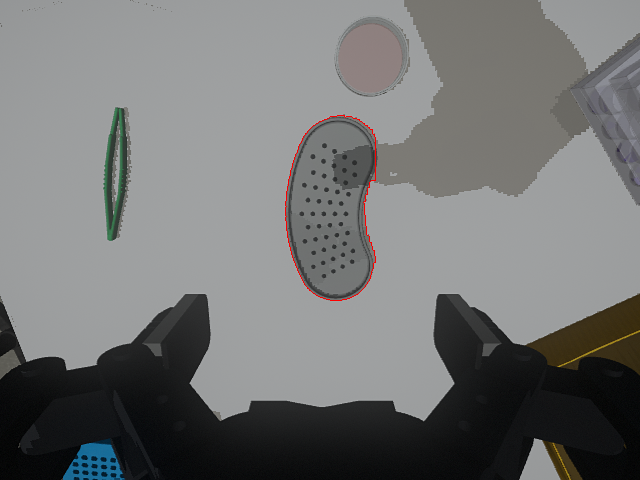

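```bash
python3 -m jog '[-0.0014,0.0008,0.05,0,0,0.003,1, -0.0014,0.0008,0.1,0,0,0.003,1, -0.0014,0.0008,0.14,0,0,0.003,1, -0.0014,0.0008,0.17,0,0,0.003,1, -0.0014,0.0008,0.19,0,0,0.003,1, -0.0014,0.0008,0.196,0,0,0.003,1, -0.0014,0.0008,0.198,0,0,0.003,1, -0.0014,0.0008,0.198,0,0,0.003,1, -0.0014,0.0008,0.198,0,0,0.003,1]'; python3 -c "
from h import *
f=env.grab_frame('wrist'); cv2.imwrite('pics/w8.png',f['pixels'][:,:,::-1])
f=env.grab_frame('side'); cv2.imwrite('pics/s8.png',cv2.resize(f['pixels'][300:440,300:500,::-1],None,fx=4,fy=4))
print(env.state()['ee_pos'])"
```

```text
time_s: 18.8
ee_pos: [557.2, -390.5, 3.1]
ee_rot: [3.14, 0.001, 1.42]
wrist_force: [-0.7, 0.3, 0.5]
opening: 85.2
[ 557.10440067 -390.43616065    2.90936895]
```

View pics/w8.png

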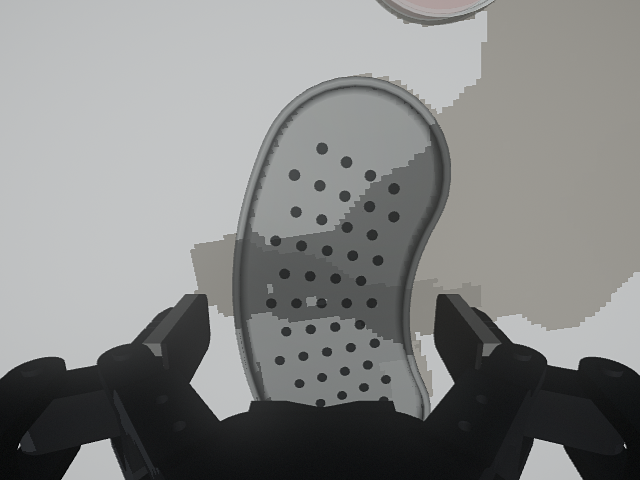

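View pics/s8.png

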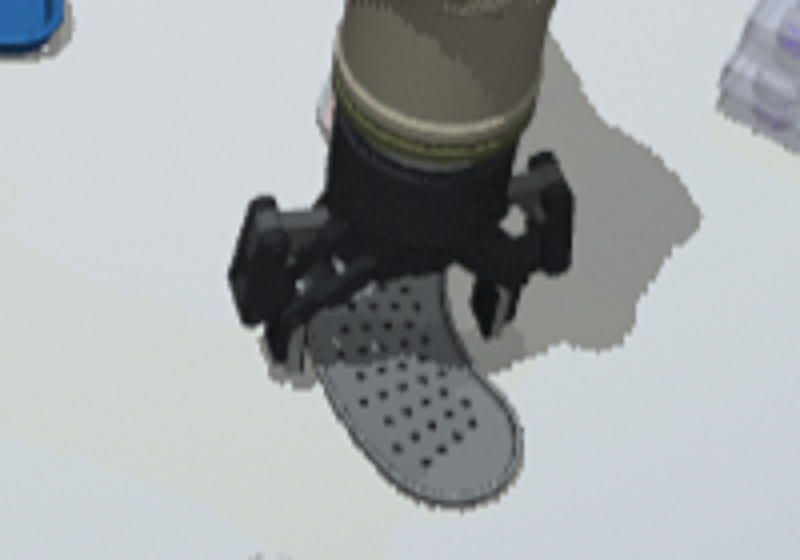

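The drainer is between the pads and clear of the agar. I'll let it settle, then read z again.

```bash
python3 -m jog '[0,0,0.001,0,0,0,1,0,0,0.001,0,0,0,1]'; python3 -c "
from h import *
env.grab_frame('side')
print(env.state()['ee_pos'])
f=env.grab_frame('side')
print(env.state()['ee_pos'])"
```

```text
time_s: 19.1
ee_pos: [556.7, -390.2, 1.0]
ee_rot: [3.141, 0.0, 1.42]
wrist_force: [-0.4, 0.3, 0.3]
opening: 85.6
[ 556.58152335 -390.20968064    0.90456444]
[ 556.5600252  -390.17767333    0.81616618]
```

```bash
python3 -m jog '[0.0008,0,0,0,0,0,1, 0.0008,0,0,0,0,0,0.6, 0.0008,0,0,0,0,0,0.5, 0.0008,0,0,0,0,0,0.5, 0.0008,0,0,0,0,0,0.5, 0.0008,0,0,0,0,0,0.5, 0.0008,0,0,0,0,0,0.5, 0.0008,0,0,0,0,0,0.5]' 40;python3 -m jog '[0,0,-0.005,0,0,0,0.5, 0,0,-0.02,0,0,0,0.5, 0,0,-0.06,0,0,0,0.5, 0,0,-0.11,0,0,0,0.5, 0,0,-0.16,0,0,0,0.5, 0,0,-0.195,0,0,0,0.5, 0,0,-0.2,0,0,0,0.5,0,0,-0.2,0,0,0,0.5,0,0,-0.2,0,0,0,0.5]';  python3 -c "
from h import *
f=env.grab_frame('wrist'); cv2.imwrite('pics/w9.png',f['pixels'][:,:,::-1]); np.save('w9.npy',f,allow_pickle=True)
T=env.state()['ee_pos']; print(T); y=env.state()['ee_rot'][2]
f6=np.load('w6.npy',allow_pickle=True).item(); f3=np.load('w3.npy',allow_pickle=True).item()
for F in (f3,f6,f): print(F['pixels'][66:90,355].astype(int).sum(1).tolist())
R0=rot(f['orientation']); c=f['position']
u=np.array([np.cos(y),np.sin(y)])
for r in (75,76,77,78): print(r,(cast(f,[(355,r)],T[2]+13.3)[0,:2]-T[:2])@u)
goto([441.4,-48.1,110],1.23)"
```

```text
time_s: 20.0
ee_pos: [556.7, -389.3, 1.0]
ee_rot: [3.141, -0.0, 1.42]
wrist_force: [-0.7, 0.8, 4.6]
opening: 66.8
time_s: 20.9
ee_pos: [556.1, -388.7, 199.8]
ee_rot: [-3.14, -0.001, 1.42]
wrist_force: [-0.6, 0.4, -1.0]
opening: 67.0
[ 555.96894141 -388.61295989  199.21807553]
[509, 509, 510, 511, 509, 509, 509, 510, 512, 523, 366, 284, 310, 329, 356, 343, 329, 314, 294, 246, 197, 191, 198, 202]
[509, 509, 508, 505, 524, 649, 644, 641, 648, 578, 257, 296, 324, 347, 349, 334, 317, 308, 265, 222, 192, 195, 198, 212]
[509, 509, 506, 509, 508, 508, 509, 509, 509, 508, 510, 512, 525, 297, 365, 388, 422, 448, 429, 419, 414, 346, 267, 224]
75 83.54711900923641
76 83.24756905822848
77 82.94763611523459
78 82.64731944526875
shift [ 0.3193 -0.1642  0.0899] turn [-0.0023 -0.0009  0.19  ] t 20.95 j7 0.73
```

View pics/w9.png

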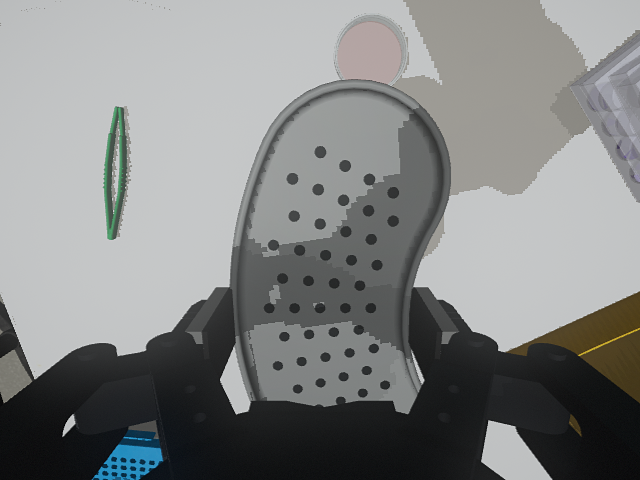

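```bash
python3 -m jog '[0.02,-0.01,0,0,0,0.03,0.5, 0.06,-0.031,0,0,0,0.07,0.5, 0.1,-0.051,0,0,0,0.1,0.5, 0.14,-0.072,0,0,0,0.13,0.5, 0.18,-0.092,0,0,0,0.16,0.5, 0.22,-0.113,0,0,0,0.18,0.5, 0.26,-0.134,0,0,0,0.19,0.5, 0.29,-0.149,0.02,0,0,0.19,0.5, 0.31,-0.159,0.05,0,0,0.19,0.5, 0.319,-0.164,0.08,0,0,0.19,0.5]';python3 -m jog '[0,0,0.01,0,0,0,0.5,0,0,0.01,0,0,0,0.5,0,0,0.01,0,0,0,0.5,0,0,0.01,0,0,0,0.5]'; python3 - <<'E'
from h import *
for i in range(3):
    f=env.grab_frame('side'); s=env.state(); print(s['ee_pos'],s['ee_rot'][2])
cv2.imwrite('pics/s9.png',cv2.resize(f['pixels'][180:340,200:400,::-1],None,fx=3.7,fy=3.7))
goto([441.5,-48.1,80],1.23)
E
```

```text
time_s: 21.95
ee_pos: [441.1, -46.9, 119.2]
ee_rot: [-3.14, 0.0, 1.233]
wrist_force: [0.4, -0.1, -0.4]
opening: 66.8
time_s: 22.35
ee_pos: [443.2, -50.3, 111.5]
ee_rot: [3.14, -0.0, 1.228]
wrist_force: [0.1, -0.7, -0.6]
opening: 67.0
[443.20518887 -50.13194422 111.51606201] 1.228537281986421
[443.08983997 -49.92824433 111.47802477] 1.228911633247539
[442.9682307  -49.75130229 111.40729837] 1.2291342170131634
shift [ 0.001  -0.002   0.0314] turn [ 0.0015 -0.0005 -0.0009] t 22.5 j7 0.26
```

View pics/s9.png

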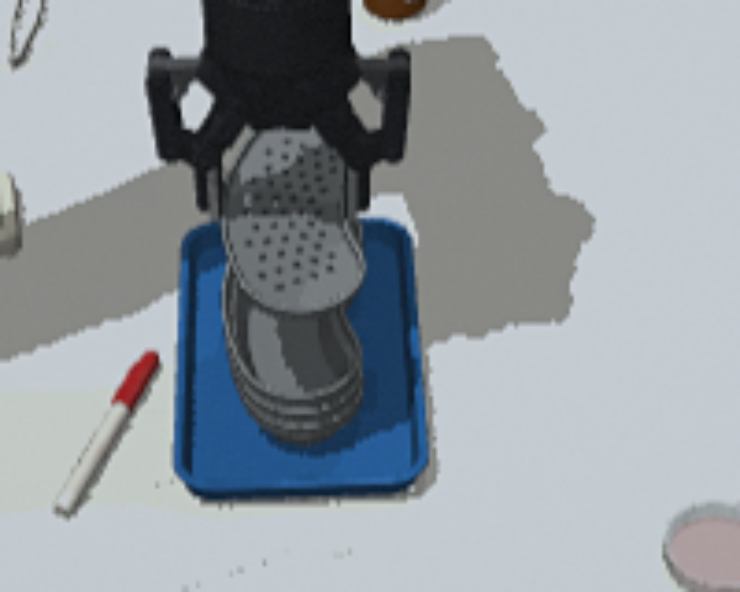

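```bash
python3 -m jog '[0.0005,-0.0012,0.02,0,0,0,0.5, 0.0005,-0.0012,0.035,0,0,0,0.5, 0.0005,-0.0012,0.042,0,0,0,0.5, 0.0005,-0.0012,0.042,0,0,0,0.5, 0.0005,-0.0012,0.042,0,0,0,0.5]'; python3 - <<'E'
from h import *
for i in range(3):
    f=env.grab_frame('side'); s=env.state(); print(s['ee_pos'],s['ee_rot'][2])
goto([441.5,-48.1,54],1.23)
E
```

```text
time_s: 23.0
ee_pos: [441.7, -48.8, 69.1]
ee_rot: [3.141, -0.0, 1.229]
wrist_force: [0.4, -0.0, -0.6]
opening: 66.9
[441.79020303 -48.64722917  69.19848896] 1.229592094050316
[441.831857   -48.58252292  69.24443185] 1.2296904617555144
[441.81309015 -48.5175371   69.21887782] 1.2298384653989232
shift [ 0.0003 -0.0004  0.0152] turn [ 0.001  -0.0002 -0.0002] t 23.15 j7 0.32
```

```bash
python3 -m jog '[0.0003,-0.0003,0.005,0,0,0,0.5, 0.0003,-0.0003,0.009,0,0,0,0.5, 0.0003,-0.0003,0.012,0,0,0,0.5, 0.0003,-0.0003,0.014,0,0,0,0.5, 0.0003,-0.0003,0.0148,0,0,0,0.5,0.0003,-0.0003,0.0148,0,0,0,0.5]';python3 -m jog '[0,0,0.0006,0,0,0,0.5, 0,0,0.0012,0,0,0,0.5]';python3 -m jog '[0,0,0.0004,0,0,0,0.5, 0,0,0.0008,0,0,0,0.5]'
```

```text
time_s: 23.75
ee_pos: [441.2, -48.2, 53.7]
ee_rot: [-3.141, 0.0, 1.23]
wrist_force: [0.2, -0.2, -2.0]
opening: 66.2
time_s: 23.95
ee_pos: [441.4, -48.1, 52.8]
ee_rot: [3.141, -0.0, 1.23]
wrist_force: [-1.3, 0.8, 14.2]
opening: 66.8
time_s: 24.15
ee_pos: [441.4, -48.1, 52.7]
ee_rot: [3.141, -0.001, 1.23]
wrist_force: [-2.7, 0.2, 26.8]
opening: 66.5
```

Contact again came at the expected height, so I'll release. I'll also locate the forceps in the unshadowed top frame.

```bash
python3 -m jog '[0,0,-0.0015,0,0,0,0.5, 0,0,-0.0015,0,0,0,1, 0,0,-0.0015,0,0,0,1, 0,0,-0.0015,0,0,0,1, 0,0,-0.0015,0,0,0,1, 0,0,-0.02,0,0,0,1, 0,0,-0.06,0,0,0,1, 0,0,-0.1,0,0,0,1, 0,0,-0.14,0,0,0,1, 0,0,-0.15,0,0,0,1]'; python3 - <<'E'
from h import *
f=env.grab_frame('side'); cv2.imwrite('pics/s10.png',cv2.resize(f['pixels'][180:340,200:400,::-1],None,fx=3.7,fy=3.7))
f=np.load('t2.npy',allow_pickle=True).item()
cv2.imwrite('pics/t2c.png',cv2.resize(f['pixels'][280:340,140:240,::-1],None,fx=7,fy=7,interpolation=cv2.INTER_NEAREST))
E
```

```text
time_s: 25.15
ee_pos: [442.4, -48.4, 204.9]
ee_rot: [3.138, -0.002, 1.23]
wrist_force: [-0.2, 0.2, -1.1]
opening: 85.0
```

View pics/s10.png

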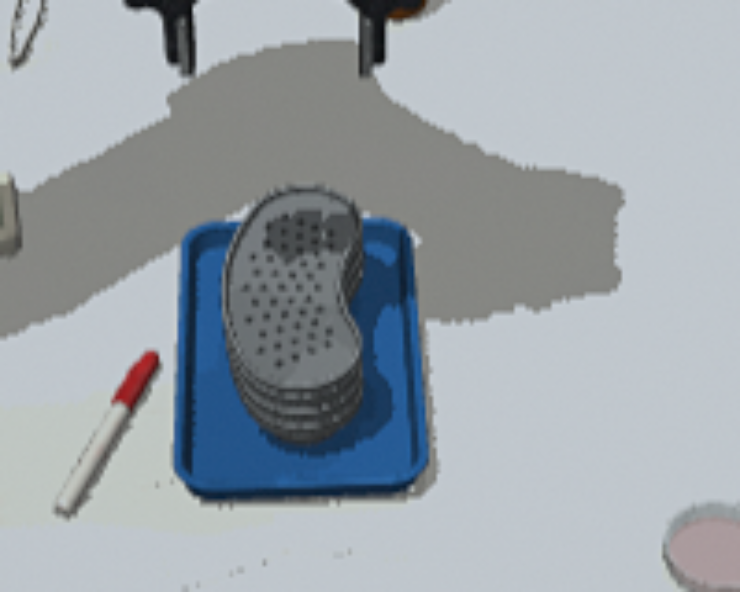

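View pics/t2c.png

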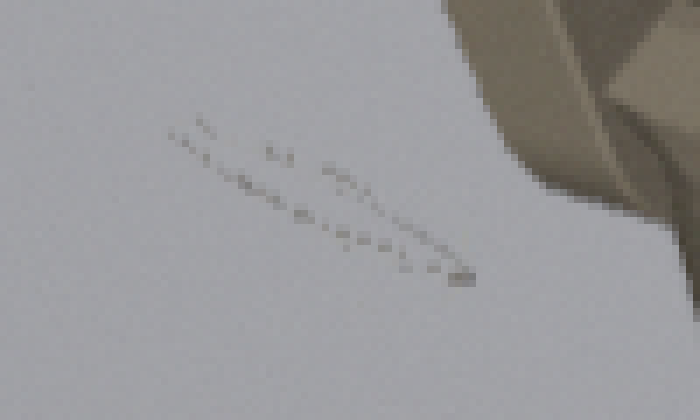

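The drainer sits level, with evenly spaced rims. The forceps run in top px from (165,298) to (208,320).

```bash
python3 - <<'E'
from h import *
f=np.load('t2.npy',allow_pickle=True).item()
P=cast(f,[(165.5,298),(207.8,319.6),(186.5,308.8)],7); print(np.round(P,1), np.linalg.norm(P[0]-P[1]))
d=(P[0]-P[1])[:2]; y=np.arctan2(d[1],d[0]); print(y)
goto([P[2,0],P[2,1],170],y)
E
```

```text
[[397.7 380.1   7. ]
 [352.  269.9   7. ]
 [374.7 325.1   7. ]] 119.3214186188563
1.1779874299412978
shift [ 0.329  -0.1887  0.0346] turn [ 0.004  -0.0024  0.0522] t 25.2 j7 0.11
```

```bash
python3 -m jog '[0.02,-0.012,0,0,0,0.02,1, 0.06,-0.034,0,0,0,0.052,1, 0.1,-0.057,0,0,0,0.052,0.5, 0.14,-0.08,0,0,0,0.052,0.5, 0.18,-0.103,0,0,0,0.052,0.5, 0.22,-0.126,0,0,0,0.052,0.5, 0.26,-0.149,0.01,0,0,0.052,0.5, 0.3,-0.172,0.02,0,0,0.052,0.5, 0.325,-0.186,0.03,0,0,0.052,0.5, 0.329,-0.1887,0.031,0,0,0.052,0.5]';python3 -m jog '[0,0,0,0,0,0,0.5,0,0,0,0,0,0,0.5,0,0,0,0,0,0,0.5]'; python3 - <<'E'
from h import *
f=env.grab_frame('wrist'); cv2.imwrite('pics/w10.png',f['pixels'][:,:,::-1]); np.save('w10.npy',f,allow_pickle=True)
s=env.state(); print(s['ee_pos'],s['ee_rot'])
E
```

```text
time_s: 26.2
ee_pos: [371.6, 328.3, 168.2]
ee_rot: [-3.141, 0.003, 1.183]
wrist_force: [0.4, 0.3, 0.1]
opening: 42.9
time_s: 26.5
ee_pos: [373.9, 323.6, 171.0]
ee_rot: [3.142, 0.0, 1.176]
wrist_force: [-0.1, -0.3, -0.1]
opening: 42.5
[373.9831662  323.83579591 171.11326315] [ 3.14151779e+00 -2.98657156e-04  1.17563398e+00]
```

View pics/w10.png

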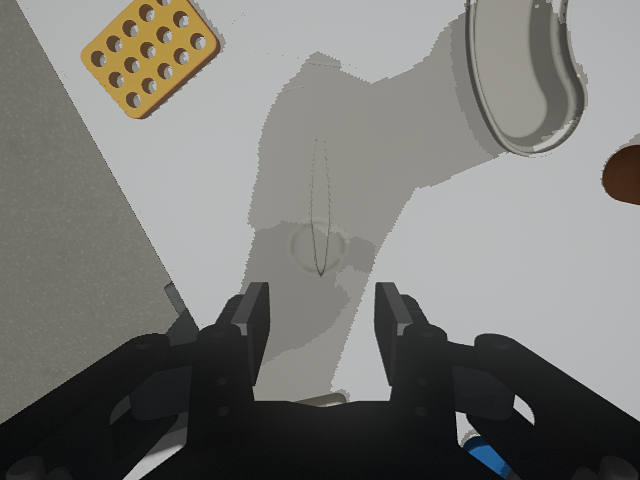

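```bash
python3 - <<'E'
from h import *
f=np.load('w10.npy',allow_pickle=True).item()
im=f['pixels'][120:300,230:410,::-1]
cv2.imwrite('pics/w10c.png',cv2.resize(cv2.convertScaleAbs(im,alpha=2.2,beta=-150),None,fx=3.3,fy=3.3,interpolation=cv2.INTER_CUBIC))
print(cast(f,[(319,247),(321,275),(316,139),(324,139),(311,215),(329,215)],5))
t=np.load('t2.npy',allow_pickle=True).item()
print(proj(t,cast(f,[(319,247)],5)))
im0=cv2.imread('pics/top0.png')[280:340,140:240]; cv2.imwrite('pics/t0c.png',cv2.resize(im0,None,fx=7,fy=7,interpolation=cv2.INTER_CUBIC))
E
```

```text
[[361.01239956 299.42961633   5.        ]
 [352.74179816 275.17192288   5.        ]
 [393.47881794 383.04537657   5.        ]
 [399.35887332 380.59260551   5.        ]
 [365.64044643 327.82729187   5.        ]
 [379.57847734 322.01317824   5.        ]]
[[196.41953608 315.18689381]]
```

View pics/w10c.png

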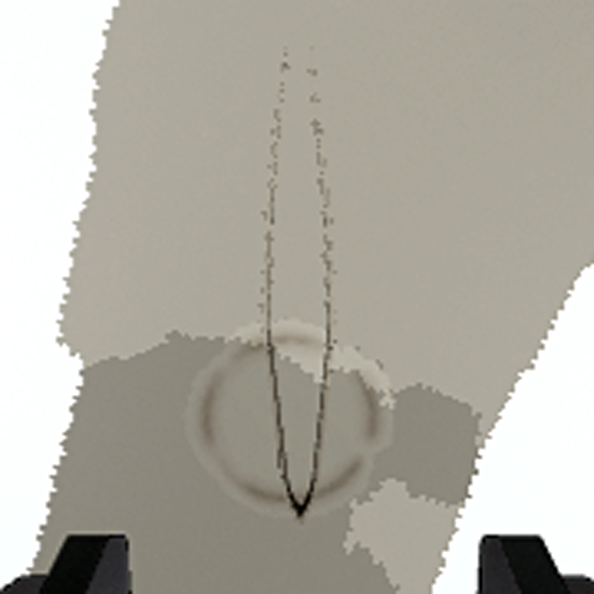

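View pics/t0c.png

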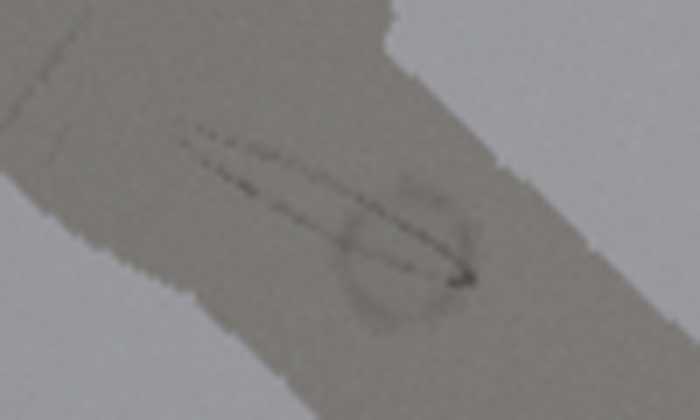

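The ring is only a flat stain on the bench. The forceps' closed end is at (321,275) and the tips are near (320,139), so the yaw is about 1.18.

```bash
python3 - <<'E'
from h import *
s=env.state(); env.grab_frame('side')
goto([374.2,328,30],1.182)
E
```

```text
shift [ 0.0037 -0.0013  0.1412] turn [ 0.0001 -0.0005 -0.0061] t 26.6 j7 -0.64
```

```bash
python3 -m jog '[0.0037,-0.0013,0.04,0,0,-0.006,0.5, 0.0037,-0.0013,0.09,0,0,-0.006,0.5, 0.0037,-0.0013,0.12,0,0,-0.006,0.5, 0.0037,-0.0013,0.138,0,0,-0.006,0.5, 0.0037,-0.0013,0.148,0,0,-0.006,0.4, 0.0037,-0.0013,0.151,0,0,-0.006,0.4, 0.0037,-0.0013,0.151,0,0,-0.006,0.4,0.0037,-0.0013,0.151,0,0,-0.006,0.4, 0.0037,-0.0013,0.151,0,0,-0.006,0.4]'; python3 - <<'E'
from h import *
f=env.grab_frame('wrist'); cv2.imwrite('pics/w11.png',f['pixels'][:,:,::-1]); np.save('w11.npy',f,allow_pickle=True)
env.grab_frame('top')
s=env.state(); print(s['ee_pos'],s['ee_rot'],s['opening'])
E
```

```text
time_s: 27.5
ee_pos: [374.0, 329.2, 20.6]
ee_rot: [3.141, -0.001, 1.184]
wrist_force: [0.8, 0.2, 0.3]
opening: 34.2
[373.85445712 329.31750538  20.43583266] [ 3.14108120e+00 -9.75035715e-04  1.18418673e+00] 34.1175065693302
```

View pics/w11.png

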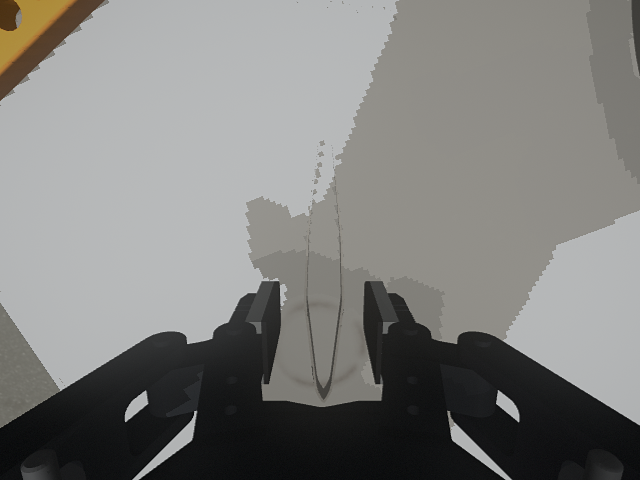

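```bash
python3 - <<'E'
from h import *
f=np.load('w11.npy',allow_pickle=True).item()
T=np.array([373.9,329.2]); y=1.1835; u=np.array([np.cos(y),np.sin(y)]); w=np.array([u[1],-u[0]])
for z in (2,5,9):
    P=cast(f,[(322,398),(322,140),(333,145),(307,240),(341,240)],z)[:,:2]-T
    print(z,np.round(np.c_[P@u,P@w],1).tolist())
im=f['pixels'][120:420,250:400,::-1]
cv2.imwrite('pics/w11c.png',cv2.resize(cv2.convertScaleAbs(im,alpha=2,beta=-130),None,fx=2,fy=2,interpolation=cv2.INTER_CUBIC))
E
```

```text
2 [[-62.8, -0.1], [63.0, -0.2], [61.0, 4.4], [19.7, -6.9], [19.7, 8.3]]
5 [[-60.5, -0.1], [63.0, -0.2], [61.0, 4.3], [20.5, -6.7], [20.5, 8.2]]
9 [[-57.4, -0.1], [63.0, -0.2], [61.1, 4.2], [21.6, -6.6], [21.6, 8.0]]
```

View pics/w11c.png

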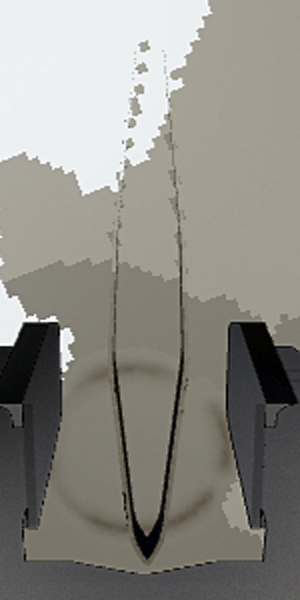

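```bash
python3 -m jog '[0,0.0005,0.008,0,0,0,0.4, 0,0.0005,0.0135,0,0,0,0.4, 0,0.0005,0.0155,0,0,0,0.4, 0,0.0005,0.0155,0,0,0,0.4, 0,0.0005,0.0155,0,0,0,0.4]'; python3 - <<'E'
from h import *
for i in range(2):
    env.grab_frame('top'); s=env.state(); print(s['ee_pos'],s['wrist_force'])
E
```

```text
time_s: 28.1
ee_pos: [374.2, 328.6, 4.2]
ee_rot: [-3.141, 0.0, 1.184]
wrist_force: [0.0, -1.0, -0.9]
opening: 34.0
[374.23939359 328.6747163    4.31357731] [-1.20891476  0.27732659 -0.21853391]
[374.24895095 328.73838351   4.39421476] [0.17393378 0.95904167 0.39772388]
```

```bash
python3 -m jog '[0,0,0.0003,0,0,0,0.3, 0,0,0.0003,0,0,0,0.1, 0,0,0.0003,0,0,0,0.1, 0,0,0.0003,0,0,0,0.1, 0,0,0.0003,0,0,0,0.1, 0,0,0.0003,0,0,0,0.1, 0,0,0.0003,0,0,0,0.1, 0,0,0.0003,0,0,0,0.1]' 25; python3 -m jog '[0,0,-0.01,0,0,0,0.1, 0,0,-0.04,0,0,0,0.1, 0,0,-0.08,0,0,0,0.1, 0,0,-0.12,0,0,0,0.1, 0,0,-0.15,0,0,0,0.1,0,0,-0.15,0,0,0,0.1,0,0,-0.15,0,0,0,0.1]'; python3 - <<'E'
from h import *
f=env.grab_frame('wrist'); cv2.imwrite('pics/w12.png',f['pixels'][:,:,::-1]); np.save('w12.npy',f,allow_pickle=True)
env.grab_frame('top')
s=env.state(); print(s['ee_pos'],s['ee_rot'],s['opening'])
E
```

```text
time_s: 29.0
ee_pos: [374.2, 328.8, 4.2]
ee_rot: [3.142, -0.0, 1.184]
wrist_force: [0.0, -0.6, 4.7]
opening: 16.8
time_s: 29.7
ee_pos: [373.9, 329.3, 154.4]
ee_rot: [3.141, -0.001, 1.185]
wrist_force: [-0.4, -0.6, -1.4]
opening: 16.9
[373.5660057  328.66268359 153.26653074] [-3.14100478e+00  1.14866532e-03  1.18426006e+00] 17.02549419259242
```

View pics/w12.png

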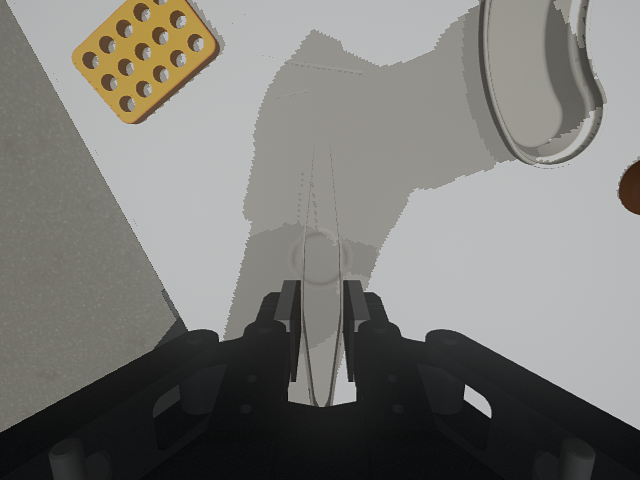

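The forceps are held straight along the tool axis, centred between the pads. I'll take them to the drainer.

```bash
python3 -c "
from h import *
goto([447.4,-52.1,120],1.23)"
```

```text
shift [-0.3248  0.2119  0.0335] turn [-0.0006  0.0011 -0.0457] t 29.8 j7 -0.59
```

```bash
python3 -m jog '[-0.02,0.013,0,0,0,-0.02,0.1, -0.06,0.039,0,0,0,-0.046,0.1, -0.1,0.065,0,0,0,-0.046,0.1, -0.14,0.091,0,0,0,-0.046,0.1, -0.18,0.117,0,0,0,-0.046,0.1, -0.22,0.1435,0,0,0,-0.046,0.1, -0.26,0.17,0,0,0,-0.046,0.1, -0.295,0.192,0.01,0,0,-0.046,0.1, -0.318,0.207,0.025,0,0,-0.046,0.1, -0.3248,0.2119,0.033,0,0,-0.046,0.1]'; python3 -m jog '[0,0,0,0,0,0,0.1,0,0,0,0,0,0,0.1,0,0,0,0,0,0,0.1,0,0,0,0,0,0,0.1,0,0,0,0,0,0,0.1]'; python3 - <<'E'
from h import *
for n in ('side','wrist'):
    f=env.grab_frame(n); s=env.state(); print(s['ee_pos'],s['ee_rot'][2])
    if n=='side': cv2.imwrite('pics/s11.png',cv2.resize(f['pixels'][180:340,200:400,::-1],None,fx=3.7,fy=3.7))
    else: cv2.imwrite('pics/w13.png',f['pixels'][:,:,::-1]); np.save('w13.npy',f,allow_pickle=True)
goto([447.4,-52.1,85],1.23)
E
```

```text
time_s: 30.8
ee_pos: [447.4, -55.5, 119.5]
ee_rot: [-3.14, 0.002, 1.225]
wrist_force: [-0.3, 1.1, -0.0]
opening: 16.7
time_s: 31.3
ee_pos: [447.9, -51.1, 121.3]
ee_rot: [3.141, -0.0, 1.231]
wrist_force: [-0.1, -0.3, -0.3]
opening: 17.1
[447.94630765 -51.24784132 121.31052044] 1.2312040399422588
[447.93531311 -51.38582036 121.27020661] 1.230998991782562
shift [-0.0009 -0.0003  0.0363] turn [ 0.0004 -0.0002  0.001 ] t 31.4 j7 0.25
```

View pics/w13.png

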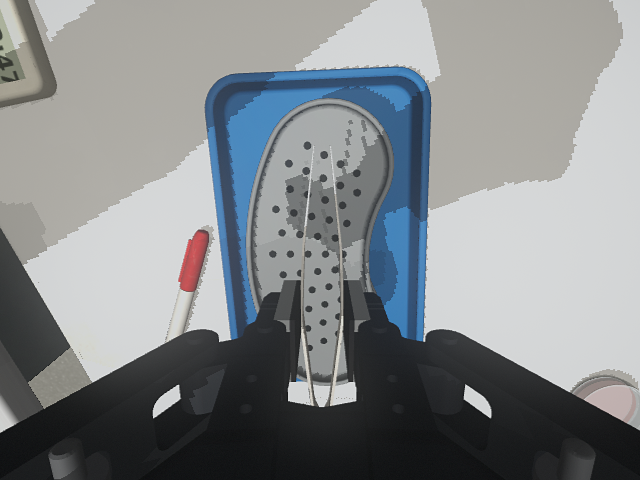

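View pics/s11.png

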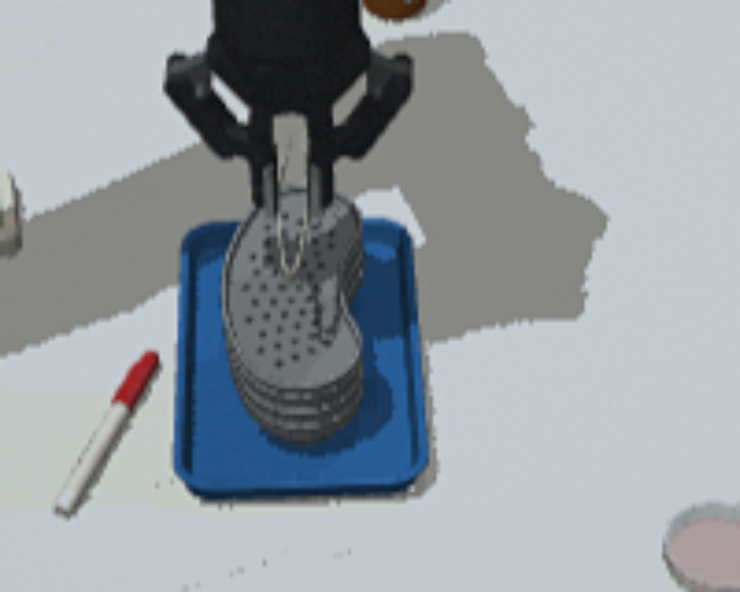

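The waist edges (247 and 367, mid 307) against the forceps axis (321) put the forceps about 7 mm to the hollow side, as required. I'll lower them.

```bash
python3 -m jog '[-0.0006,-0.0002,0.02,0,0,0.001,0.1, -0.0006,-0.0002,0.036,0,0,0.001,0.1, -0.0006,-0.0002,0.044,0,0,0.001,0.1, -0.0006,-0.0002,0.049,0,0,0.001,0.1, -0.0006,-0.0002,0.051,0,0,0.001,0.1, -0.0006,-0.0002,0.051,0,0,0.001,0.1,-0.0006,-0.0002,0.051,0,0,0.001,0.1]'; python3 - <<'E'
from h import *
for n in ('side','wrist'):
    f=env.grab_frame(n); s=env.state(); print(s['ee_pos'],s['ee_rot'][2],s['wrist_force'])
    if n=='side': cv2.imwrite('pics/s12.png',cv2.resize(f['pixels'][200:320,220:370,::-1],None,fx=5,fy=5))
    else: cv2.imwrite('pics/w14.png',f['pixels'][:,:,::-1])
goto([447.4,-52.1,66.5],1.23)
E
```

```text
time_s: 32.1
ee_pos: [447.6, -52.5, 70.4]
ee_rot: [3.141, -0.0, 1.229]
wrist_force: [0.6, -0.2, -0.5]
opening: 16.8
[447.65229675 -52.45998375  70.46233454] 1.2288897643248575 [0.56031371 0.63524752 0.12979588]
[447.6779229  -52.40512309  70.45129813] 1.2289825156585226 [-0.24287686 -0.04231858  0.49292418]
shift [ 0.0002 -0.0004  0.004 ] turn [ 0.0007 -0.0002 -0.001 ] t 32.2 j7 0.33
```

View pics/w14.png

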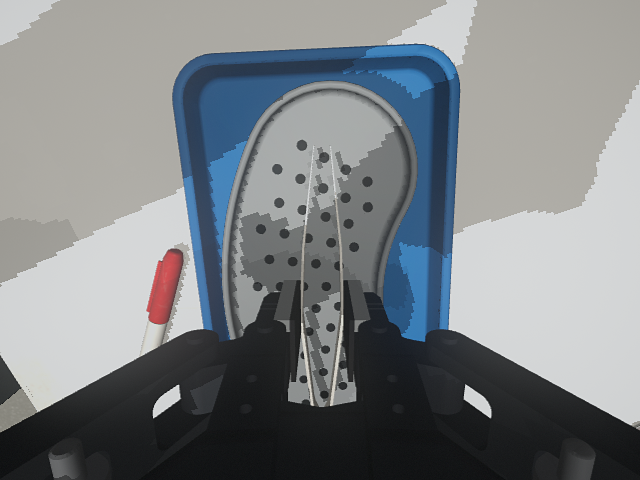

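View pics/s12.png

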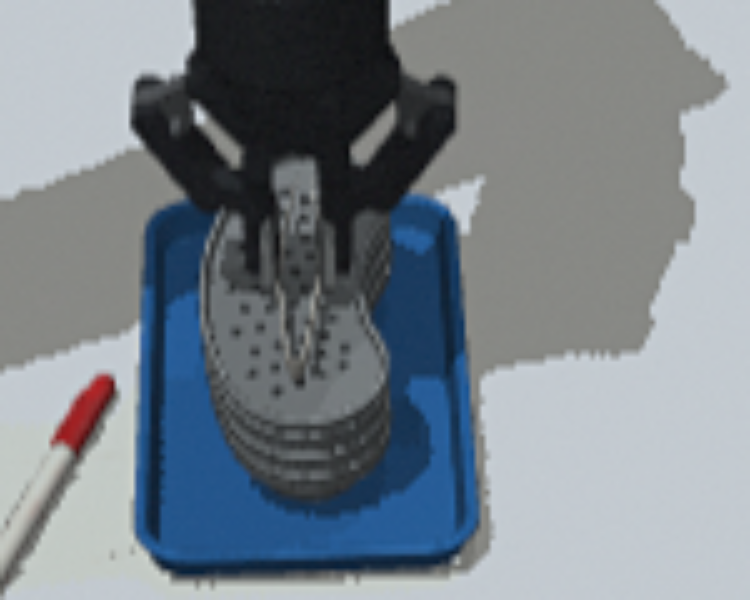

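```bash
python3 -m jog '[0,-0.0003,0.002,0,0,-0.001,0.1, 0,-0.0003,0.0036,0,0,-0.001,0.1, 0,-0.0003,0.0042,0,0,-0.001,0.1, 0,-0.0003,0.0042,0,0,-0.001,0.1]'; python3 - <<'E'
from h import *
for n in ('side','wrist'):
    f=env.grab_frame(n); s=env.state(); print(s['ee_pos'],s['ee_rot'][2],s['wrist_force'])
E
```

```text
time_s: 32.6
ee_pos: [447.1, -52.4, 65.8]
ee_rot: [-3.141, 0.0, 1.23]
wrist_force: [0.0, -0.8, -0.4]
opening: 16.8
[447.11254607 -52.40199033  65.78082674] 1.229706751596733 [-0.79097965 -0.09520324 -0.49169081]
[447.13580428 -52.39623613  65.8260913 ] 1.229720062176121 [-0.94550976 -0.32931303 -0.35667636]
```

```bash
python3 -m jog '[0,0,-0.0008,0,0,0,0.1, 0,0,-0.0008,0,0,0,0.26, 0,0,-0.0008,0,0,0,0.27, 0,0,-0.0008,0,0,0,0.27, 0,0,-0.0008,0,0,0,0.27, 0,0,-0.004,0,0,0,0.3, 0,0,-0.01,0,0,0,0.33, 0,0,-0.025,0,0,0,0.4,0,0,-0.05,0,0,0,0.4,0,0,-0.08,0,0,0,0.4]'; python3 - <<'E'
from h import *
f=env.grab_frame('wrist'); cv2.imwrite('pics/w15.png',f['pixels'][:,:,::-1]); np.save('w15.npy',f,allow_pickle=True)
f=env.grab_frame('side'); cv2.imwrite('pics/s13.png',cv2.resize(f['pixels'][200:320,220:370,::-1],None,fx=5,fy=5))
E
```

```text
time_s: 33.7
ee_pos: [446.5, -52.5, 146.6]
ee_rot: [-3.14, 0.001, 1.229]
wrist_force: [-0.2, -0.4, -0.2]
opening: 34.0
```

View pics/w15.png

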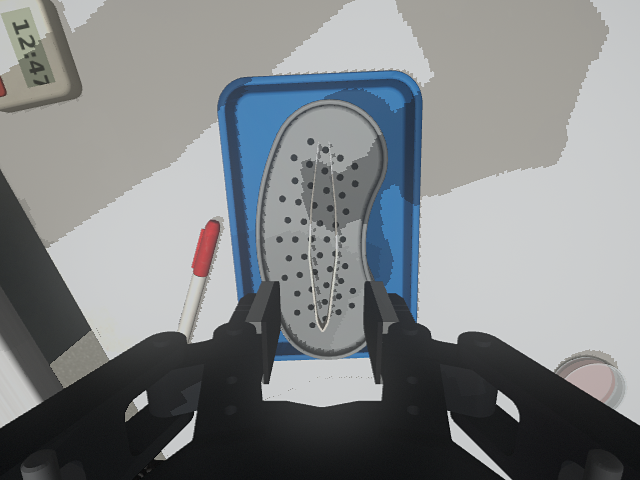

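View pics/s13.png

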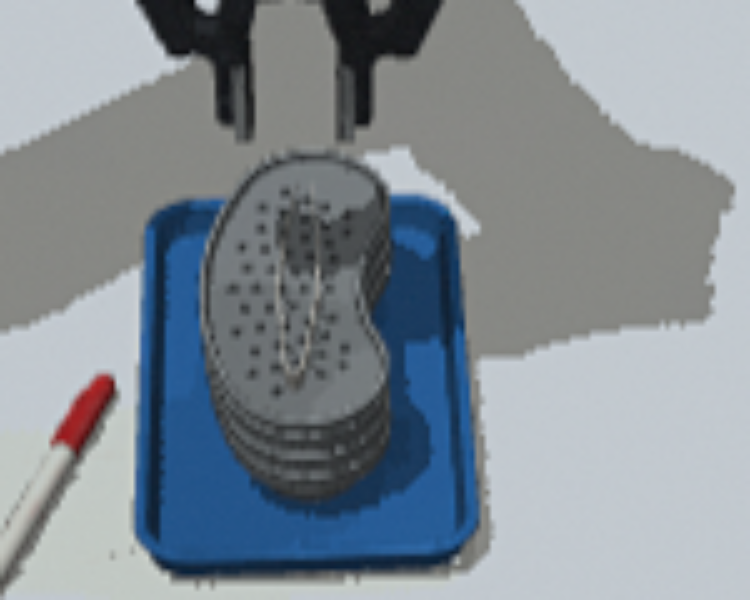

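The forceps lie flat in the drainer, from (320,146) to (323,330) in the wrist view. I'll do a numeric check and a final look with the arm clear.

```bash
python3 -m jog '[0.03,0.02,-0.03,0,0,0,0.5, 0.07,0.04,-0.06,0,0,0,0.5, 0.12,0.06,-0.08,0,0,0,0.5, 0.16,0.08,-0.08,0,0,0,0.5, 0.2,0.1,-0.08,0,0,0,0.5, 0.25,0.12,-0.08,0,0,0,0.5, 0.28,0.14,-0.08,0,0,0,0.5, 0.28,0.14,-0.08,0,0,0,0.5, 0.28,0.14,-0.08,0,0,0,0.5]'; python3 - <<'E'
from m import *
f=np.load('w15.npy',allow_pickle=True).item()
y=1.23;u=np.array([np.cos(y),np.sin(y)]);v=np.array([-u[1],u[0]])
c=lowsat(f,(250,95,392,275),'pics/w15c.png',90)
P=cast(f,c,66)[:,:2]-[441.4,-48.1]; a=P@u;b=P@v
k=abs(a)<8; print('bulge',b[k].max(),'hollow',b[k].min(),'far end',a.max())
Q=cast(f,[(323,330),(320,146),(330,147),(309,235),(337,235)],67)[:,:2]-[441.4,-48.1]
print('forceps local',np.round(np.c_[Q@u,Q@v],1).tolist())
f=env.grab_frame('top'); cv2.imwrite('pics/top3.png',f['pixels'][:,:,::-1])
f=env.grab_frame('side'); cv2.imwrite('pics/side3.png',f['pixels'][:,:,::-1])
E
```

```text
time_s: 34.7
ee_pos: [672.4, 165.1, 224.9]
ee_rot: [-3.141, 0.001, 1.231]
wrist_force: [0.3, -0.7, 0.1]
opening: 42.8
bulge 35.14857123127767 hollow -33.016431095678065 far end 82.17284921444853
forceps local [[-61.2, -6.6], [56.5, -4.8], [56.0, -10.6], [3.5, 2.0], [3.5, -15.1]]
```

View pics/side3.png

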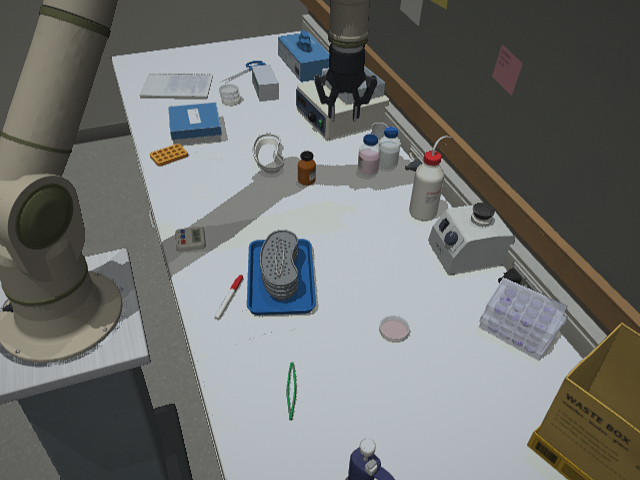

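View pics/top3.png

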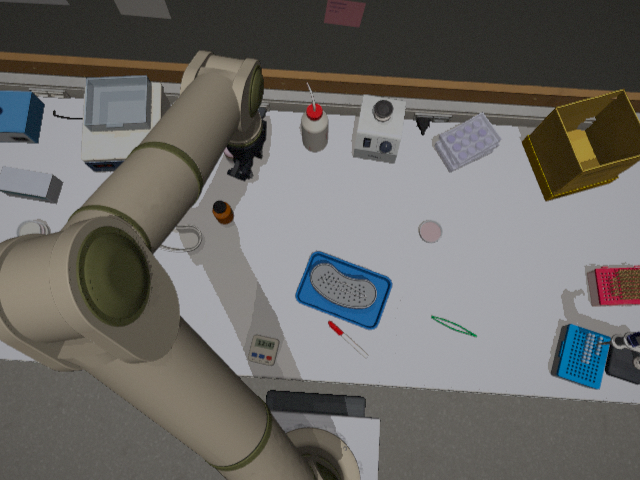

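```bash
python3 -c "
from h import *
s=env.state(); print(s['time_s'],s['wrist_force']); env.job_done()"
```

```text
34.8 [-0.42643095  1.02069773  0.23779509]
the job is handed in; nothing more can be done
```

I packed the set in the order asked and handed it in at 34.8 s. Both loose steel dishes are nested on the base dish, the drainer is on top of them, and the forceps lie flat inside it.

- **Seating:** Each piece met the one below within about 0.5 mm of the height for a fully home fit (TCP about 29, 40.5 and 52.8 mm). The side view shows evenly spaced, parallel rims. The highest force I read while seating was about 37 N at the wrist.
- **Forceps:** I let go with them about 2 to 3 mm above the drainer floor. They came to rest about 7 to 7.5 mm to the hollow side of the drainer's middle and about 2 mm off centre lengthwise. That is inside the 6–8 mm range, though these figures are only good to a millimetre or two.
- **Left alone:** In the last pictures the bottle, agar dish and green tweezers are at the same image positions as at the start. The white dish is where it was in the side view; the arm partly hid it from above.
- **Disagreements:** On dish A, the top and wrist cameras differed by about 3 mm, and I used the wrist view. Shadows also threw off the automatic angle fits for dish B and the drainer, so I took those angles mainly from the top view.

No other check failed.

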